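# Slide the tall jar crate into its bay

### The job

First push the cap drawer fully shut, as it stands out in the way. Then slide the tall jar crate along the shelf by pushing, without tipping it, lifting it or knocking anything else, until it stands between the two side rails of the low aluminium bay with its foot square against the end stop, and leave it there upright.

Things in the scene. Friction and masses are not known exactly. Their poses are not given: they have to be found in the camera images.
- crate: Tall crate, about 0.9 kg: pale wooden foot 140 (x) x 145 (y) x 30 mm high; on it a slotted aluminium tower 140 (x) x 95 (y) mm, up to 186 mm, with four small amber jars fixed in it. Origin: underside, below the tower's centre; z up. The foot spans y -47.5 (flush with tower) to +97.5 mm: a step 50 mm proud on +y. Starts left, -y side towards the bay. Slides if pushed at the foot, tips if pushed high.
- foot_face (a point): Centre of the crate foot's upright +y end face (140 mm wide, 30 mm high), 15 mm above the underside; the face to push on.
- bay: Low U of aluminium angle fixed at the right, 26 mm high, open to its +y. Origin: on the shelf, middle of the end stop's inner face. Stop: 200 mm long in x, 12 mm thick, behind the origin (-y). Side rails: 85 mm long from the stop, inner faces at x -88 and +88 mm, 12 mm thick. Crate home: axes parallel to the bay's, crate origin at x about 0, y +47.5 mm of the bay.
- drawer (a joint): Sliding plastic cap drawer: 0 shut, grows as it comes out towards the robot (along the housing's -x), in m, up to 0.14; light friction of about 1.5 N, it stays where it is left.
- drawer_front (a point): Centre of the outer face of the drawer's front panel, which is 146 mm wide and 76 mm high (from 8 to 84 mm above the shelf) and faces the robot; only a thin 4 mm grip strip at its top edge sticks out.
- housing: White fixed plastic drawer housing, 180 deep (x) x 160 wide (y) x 92 mm high. Origin: on the shelf, at the middle of its front edge; x points to the back, away from the robot.
- mug: White ceramic mug, 80 mm across, 90 mm high, at the back right; origin at the centre of its underside. Leave alone.
- lids: Pile of five steel jar lids, 74 mm across, 50 mm high, right of the drawer housing; origin at the centre of its underside. Leave alone.
- scoop: Red plastic scoop, 160 mm long, 35 mm high, lying crosswise on top of the drawer housing, behind the middle; origin on its underside near its middle. Leave alone.
- jar_a: Amber glass jar with steel lid, 74 mm across, 120 mm high, one of two alike at the back left; origin at the centre of its underside. Leave alone.
- jar_b: Amber glass jar with steel lid, 74 mm across, 120 mm high, one of two alike at the back left; origin at the centre of its underside. Leave alone.
- brush: Small hand brush, about 170 mm long, lying at the far right, beyond the bay's end stop; origin on its underside. Leave alone.
- can: Plain steel can, 68 mm across, 90 mm high, at the left, behind the crate's starting place; origin at the centre of its underside. Leave alone.

How it is judged (in metres and radians):
On the way, in this order (a step that is already met when the one before it is completed fails the run):
1. the drawer is pushed shut (within 8 mm) while the crate is still outside the bay (value of joint drawer below 0.008 m and y of crate in the frame of bay above 0.15 m), for 0.2 s.
2. the crate stands in the bay against the end stop (y of crate in the frame of bay below 0.0555 m), for 0.2 s.
At the end, for the whole second after the job is handed in: The drawer is shut within 10 mm; the crate stands upright on the shelf (within 0.03 rad) and still, between the bay's rails (within 25 mm of its middle), its foot within 8 mm of the end stop and square to it within 0.09 rad (value of joint drawer below 0.01 m and y of crate in the frame of bay below 0.0555 m and x of crate in the frame of bay between -0.025 and 0.025 m and angle between the x axis of crate and the x axis of bay, either way round below 0.09 rad and angle between crate's own z axis and vertical below 0.03 rad and height (world z) of crate below 0.004 m and linear speed of crate below 0.01 m/s); the robot touches nothing.
It fails at once if the crate is tipped by more than 0.12 rad (angle between crate's own z axis and vertical above 0.12 rad).
It fails at once if the crate is lifted off the shelf (height (world z) of crate above 0.012 m).
It fails at once if a bystander is moved by more than 20 mm (distance of any of mug, lids, scoop, jar_a, jar_b, brush, can from where it was at the start of the episode above 0.02 m).
It also fails if it takes over 66 s, if anything falls off the work surface, if the arm or the gripper's body presses on something with over 40 N, if the wrist force passes 120 N, or if a joint passes its speed limit or range.

### The arm

A 6-joint arm with a two-finger parallel gripper is mounted at the origin on the work surface. World frame = base frame: x ahead of the robot, y to its left, z up, the work surface at z = 0. Lengths are in mm, angles in rad, forces in N, time in s.
With the tool pointing down it reaches from about 400 to 925 mm from the base axis. Payload 12.5 kg.
Tool frame: the origin (TCP) lies at the very end of the fingers, on their centre line; the grasp point (between the pads) lies 19 mm behind it; z points along the fingers, x is the direction in which the jaws open and shut, and the axes are right-handed (so a half turn about z gives the same grasp; the last joint's range is limited). The gripper opens to 95 mm and grips with 3 to 60 N. Pads are 20 mm wide; open, the fingers measure 119 mm over their backs; the gripper's body (75 mm by 180 mm) begins 59 mm behind the grasp point.
Start: joints at [-1.452, 0.491, 1.559, -0, 1.092, -0.106], TCP at [139.342, -609.289, 189.461] pointing down, gripper open.
Joint ranges: [-3.1, 3.1], [-0.84, 2.19], [0.05, 2.79], [-1.13, 4.28], [0.06, 2.93], [-2.69, 2.69]. Speed limits (rad/s): [2.22, 2.22, 2.79, 3.14, 3.14, 3.14].

### API

Orientations are given as [roll, pitch, yaw] about the fixed x, y, z axes, in that order (R = Rz(yaw) Ry(pitch) Rx(roll)).
In Python, from cell import env gives the robot as it stands.
- The arm moves only by the tool arm_command, never from a script. Its argument "motion" is one flat list of numbers, 7 for each row, row after row: the opening, from -1 (shut) to 1 (fully open), then the shift along the tool's x, y, z in mm, then the turn, a rotation vector about the tool's x, y, z in degrees. In form: [fingers, dx, dy, dz, rx, ry, rz, fingers, dx, dy, dz, rx, ry, rz, ...]. A call has 1 to 20 rows; each row is the pose to reach, as a shift and turn from the pose commanded when the call began, along the tool's axes at that moment; what a row does not reach only later rows make up. A row lasts 1/10 s, in which the tool goes at most 50 mm and 8.59 degrees, less where a joint would pass 70% of its speed; a pose out of reach is approached as far as the arm can. A call with a gripper value outside its range is refused whole. The fingers move at their own pace and stop on an object; the grip force is fixed at half the most. Time passes only in rows, so rows that repeat a pose let the fingers close. It gives the time, the measured TCP pose, the force and the opening at its end, in the units of the state.
- env.state(): the state, without advancing time (a new reading comes with each control period).
- env.read_camera(name): name is "side" or "top" or "wrist"; returns (picture, depth): 384x512x3 uint8, red, green, blue; 384x512 float32, mm along the optical axis (not along the pixel's ray), 0 where there is no reading.
- env.calibration(name): a dict with "fx", "fy", "cx", "cy" (pixels), "distortion" ([k1, k2, p1, p2, k3] as OpenCV has them; the pictures are not rectified), "cam_to_world" (4x4, takes a point from camera to world coordinates). Camera axes: x right, y down, z forward; pixel columns grow to the right and rows downward; lengths in mm; the calibration is good to about 2 mm. A picture is of the moment at which its call begins: read the wrist's pose just before it. calibration takes no time and is no camera call; for the wrist camera it gives the pose at the moment of the call.
- env.job_done(): hands the job in, once; it reports no verdict.
Trained networks look in the newest picture that a camera, given by its name, has taken for a name from the list of things; names that differ only in an ending like _2 or _b are one class to them, and where a whole thing is asked for, a point or a joint stands for the part that bears it (a point fixed in the world has none). Each returns a list of dicts, best first, with "confidence" (0 to 1); they miss things now and then, are a little off and sometimes report something else, mostly with a low value. They report only what shows in the picture. A call takes as long as a camera call.
- env.recognise(camera, label): "location" ([column, row] in pixels, amid what is visible of it).
- env.silhouettes(camera, label): "region" (384x512 bool, what is visible of it) and "location" ([column, row] in pixels, amid what is visible of it).
- env.spot_point(camera, label): "location" ([column, row] in pixels: a listed point, or the origin of a listed thing).
The state is a dict: "t": time; "joints": joint angles; "qvel": joint speeds; "tau": joint torques, N m; "eef_pos": TCP position; "tcp_rot": TCP orientation; "ft_force": force on the tool from outside, world axes, zero at the start; "moment": the same for the moment, N m; "opening": opening from 0.0 (shut) to 1.0 (fully open).
Only numpy, scipy, OpenCV 4.12 (cv2) and the standard library are available. Lean on these libraries where they do the work, as an engineer would, in place of code of your own. Each camera call takes 0.05 s, during which the arm holds its last target.

## Working session

There is one attempt and no reset: what is moved stays moved. The work goes in short steps, Python scripts to look and compute and a tool call to move; the robot and the scene stay as the last step left them, time stands still between calls to the robot, and variables do not carry over. Pictures are saved under pics/ and viewed, and the job is handed in when it is done.

Besides the shell and the picture viewer there is one more tool, called after "Request:" as name(argument=value, ...) on one line, values as JSON. arm_command: Moves the arm, as the interface text tells. Its arguments: {"type":"object","properties":{"motion":{"type":"array","items":{"type":"number"}}},"required":["motion"]}

```bash
ls; mkdir -p pics; cat > h.py <<'E'
import numpy as np, cv2
from cell import env
def shot(cam,name):
    im,d=env.read_camera(cam); cv2.imwrite(f'pics/{name}.png',im[:,:,::-1]); np.save(f'pics/{name}_d.npy',d); return im,d
def ray(cam,uv):
    c=env.calibration(cam); K=np.array([[c['fx'],0,c['cx']],[0,c['fy'],c['cy']],[0,0,1.]])
    p=cv2.undistortPoints(np.array([[uv]],float),K,np.array(c['distortion'],float))[0,0]
    return c,p
def at_depth(cam,uv,d):
    c,p=ray(cam,uv); T=np.array(c['cam_to_world']); return (T@np.array([p[0]*d,p[1]*d,d,1]))[:3]
def at_z(cam,uv,z):
    c,p=ray(cam,uv); T=np.array(c['cam_to_world']); v=T[:3,:3]@np.array([p[0],p[1],1]); return T[:3,3]+v*(z-T[2,3])/v[2]
def cloud(cam,d):
    c=env.calibration(cam); K=np.array([[c['fx'],0,c['cx']],[0,c['fy'],c['cy']],[0,0,1.]])
    v,u=np.mgrid[0:384,0:512]; p=cv2.undistortPoints(np.stack([u.ravel(),v.ravel()],1)[:,None].astype(float),K,np.array(c['distortion'],float))[:,0].reshape(384,512,2)
    P=np.concatenate([p*d[...,None],d[...,None]],2); T=np.array(c['cam_to_world']); W=P@T[:3,:3].T+T[:3,3]; W[d<=0]=np.nan; return W
E
python3 - <<'E'
from h import *
np.set_printoptions(precision=1,suppress=True)
print(env.state())
for c in ['side','top','wrist']:
    shot(c,c+'0'); k=env.calibration(c); print(c,k['fx'],np.array(k['cam_to_world']))
for l in ['crate','foot_face','bay','drawer_front','housing','mug','lids','scoop','jar_a','brush','can']:
    for c in ['side','top']:
        try: print(l,c,[(np.array(r['location']),round(r['confidence'],2)) for r in env.spot_point(c,l)][:3])
        except Exception as e: print(l,c,e)
E
```

```text
pics
{'t': 0.0, 'joints': array([-1.5,  0.5,  1.6,  0. ,  1.1, -0.1]), 'qvel': array([-0., -0., -0., -0., -0.,  0.]), 'tau': array([ -0. , -61.3, -25.8,   0.1,   0. ,  -0. ]), 'eef_pos': array([ 139.3, -609. ,  188.9]), 'tcp_rot': array([-3.1,  0. , -1.3]), 'ft_force': array([ 0.2, -0.4, -0.4]), 'moment': array([-0. , -0. ,  0.1]), 'opening': 0.9980961600237249}
side 458.53270986064894 [[  -0.7   -0.5    0.5 -159. ]
 [  -0.7    0.5   -0.5  764.5]
 [  -0.    -0.7   -0.7 1205.9]
 [   0.     0.     0.     1. ]]
top 361.39870421867226 [[  -0.    -1.     0.2  416.3]
 [  -1.     0.    -0.    30.4]
 [  -0.    -0.2   -1.  1266.3]
 [   0.     0.     0.     1. ]]
wrist 302.80898212681234 [[   0.2   -0.9   -0.2  203.6]
 [  -1.    -0.2   -0.1 -595.6]
 [  -0.     0.2   -1.   384.7]
 [   0.     0.     0.     1. ]]
crate side [(array([229.9, 268. ]), 0.67)]
crate top [(array([193. , 220.3]), 0.78)]
foot_face side [(array([207.1, 286.2]), 0.59)]
foot_face top [(array([165.6, 227.6]), 0.83)]
bay side [(array([332.7, 190.8]), 0.77)]
bay top [(array([343.8, 223. ]), 0.85), (array([259.4, 214.4]), 0.68)]
drawer_front side [(array([276. , 217.7]), 0.61), (array([177.8, 248.3]), 0.59)]
drawer_front top [(array([257.6, 214.7]), 0.66)]
housing side [(array([251.1, 209.5]), 0.75)]
housing top [(array([258.2, 181. ]), 0.69)]
mug side [(array([312.3, 157.7]), 0.91)]
mug top [(array([356.9, 171.8]), 0.7)]
lids side [(array([275.6, 176.4]), 0.67), (array([162.4, 288.3]), 0.64)]
lids top [(array([314.4, 164.9]), 0.92)]
scoop side [(array([220. , 171.6]), 0.84)]
scoop top [(array([253.4, 143.2]), 0.68)]
jar_a side [(array([199.1, 228. ]), 0.9), (array([273.9, 217.4]), 0.36)]
jar_a top [(array([208.9, 167.5]), 0.84), (array([173.2, 170.3]), 0.8)]
brush side [(array([361.2, 176.8]), 0.54)]
brush top [(array([377.5, 226. ]), 0.91)]
can side [(array([158.2, 289.1]), 0.89), (array([176.6, 248.2]), 0.15)]
can top [(array([136.2, 200.8]), 0.65)]
```

View pics/top0.png

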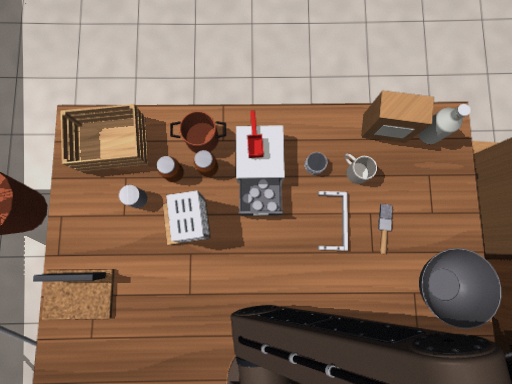

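View pics/side0.png

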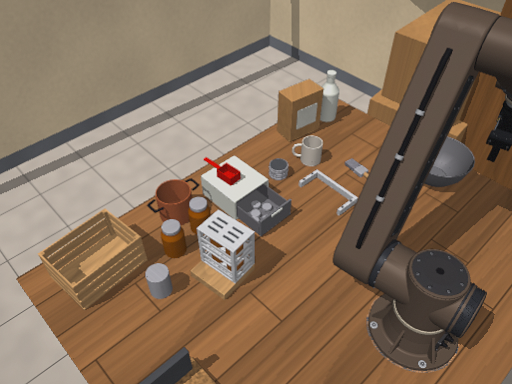

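```bash
python3 - <<'E'
from h import *
np.set_printoptions(precision=1,suppress=True)
for n,uv,z in [('crate',(193,220.3),0),('foot',(165.6,227.6),15),('bay',(343.8,223),0),('df',(257.6,214.7),46),('housing',(258.2,181),0),('mug',(356.9,171.8),0),('lids',(314.4,164.9),0),('jar',(208.9,167.5),0),('can',(136.2,200.8),0)]: print(n,at_z('top',uv,z))
for n,uv,z in [('crate',(230,268),0),('foot',(207.1,286.2),15),('bay',(332.7,190.8),0),('df',(276,217.7),46),('housing',(251,209.5),0)]: print(n,at_z('side',uv,z))
W=cloud('top',np.load('pics/top0_d.npy')); S=cloud('side',np.load('pics/side0_d.npy'))
# height map
def hm(W,n):
    P=W.reshape(-1,3);P=P[~np.isnan(P).any(1)]
    H=np.zeros((260,520)); # x 350..870?, y 520..-520 2mm
    i=((870-P[:,0])/2).astype(int); j=((520-P[:,1])/2).astype(int); m=(i>=0)&(i<260)&(j>=0)&(j<520)
    np.maximum.at(H,(i[m],j[m]),np.clip(P[m,2],0,200)); 
    cv2.imwrite(f'pics/{n}.png',cv2.applyColorMap(np.clip(H*1.27,0,255).astype(np.uint8),cv2.COLORMAP_JET)); 
hm(W,'hmtop');hm(S,'hmside')
E
```

```text
crate [519.7 246.2   0. ]
foot [494.3 337.3  15. ]
bay [ 505.6 -280.7    0. ]
df [532.8  20.3  46. ]
housing [657.6  16.6   0. ]
mug [ 687.7 -336.     0. ]
lids [ 714.5 -185.6    0. ]
jar [708.5 192.8   0. ]
can [590.5 446.9   0. ]
crate [513.5 240.    0. ]
foot [502.8 340.9  15. ]
bay [ 511.2 -263.     0. ]
df [534.9  13.   46. ]
housing [651.  20.   0.]
```

```bash
python3 - <<'E'
import cv2
a=cv2.imread('pics/hmtop.png');b=cv2.imread('pics/hmside.png')
cv2.imwrite('pics/hm2.png',cv2.resize(cv2.vconcat([a,b]),(780,600)))
t=cv2.imread('pics/top0.png')
cv2.imwrite('pics/topz1.png',cv2.resize(t[140:265,110:300],None,fx=4,fy=4,interpolation=cv2.INTER_CUBIC))
cv2.imwrite('pics/topz2.png',cv2.resize(t[150:270,290:400],None,fx=5,fy=5,interpolation=cv2.INTER_CUBIC))
E
```

```text
(no output)
```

View pics/hm2.png

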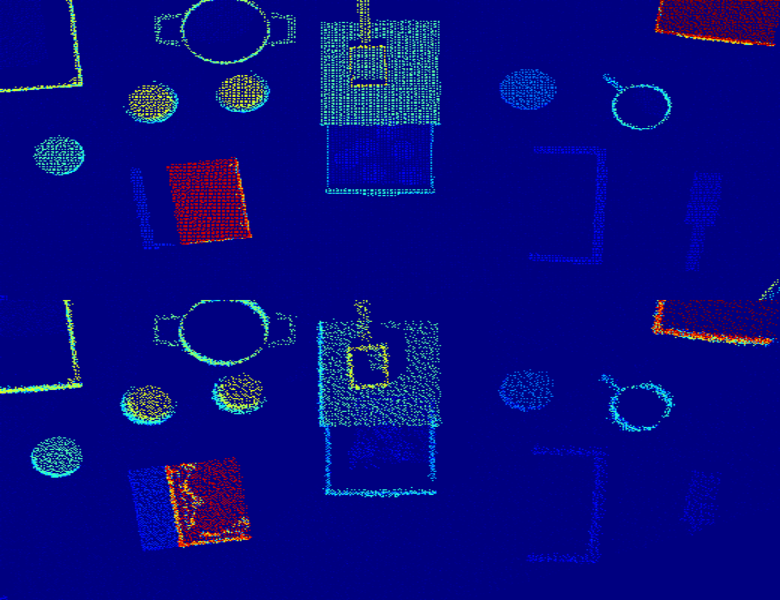

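View pics/topz1.png

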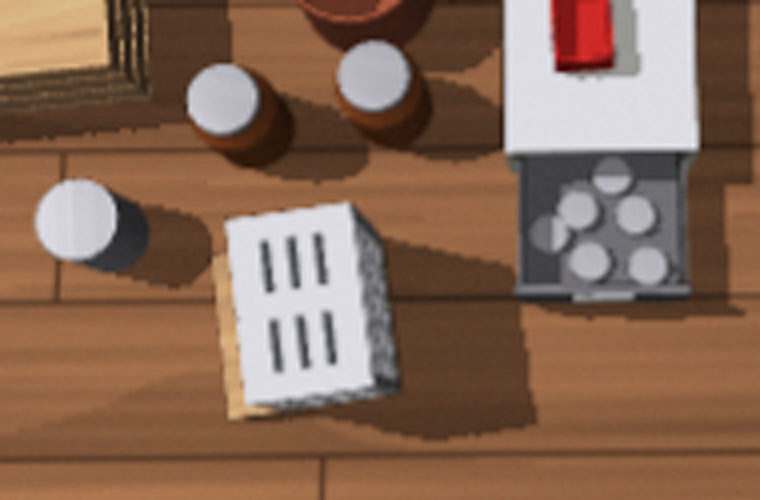

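View pics/topz2.png

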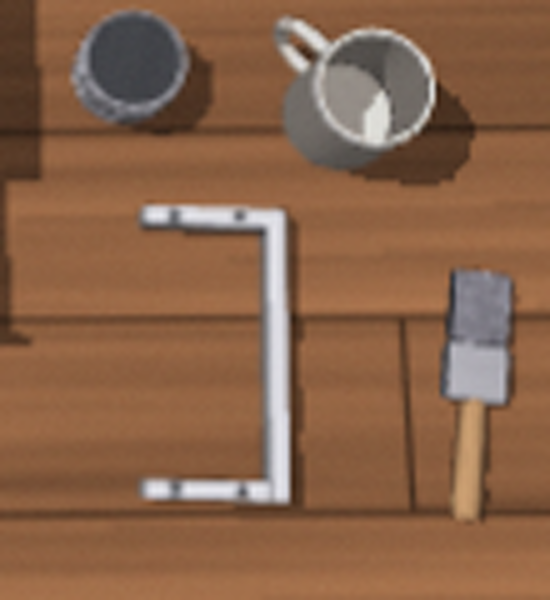

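```bash
cat >> h.py <<'E'
def rect(P):
    r=cv2.minAreaRect(P[:,:2].astype(np.float32)); return np.round(cv2.boxPoints(r),1).tolist(), np.round(r[1],1), np.round(np.mean(P[:,2]),1)
def sel(W,x,y,z):
    P=W.reshape(-1,3); P=P[~np.isnan(P).any(1)]
    return P[(P[:,0]>x[0])&(P[:,0]<x[1])&(P[:,1]>y[0])&(P[:,1]<y[1])&(P[:,2]>z[0])&(P[:,2]<z[1])]
def crate(W,y=(-350,420),p=True):
    P=sel(W,(380,640),y,(176,196)); r=cv2.minAreaRect(P[:,:2].astype(np.float32)); b=cv2.boxPoints(r)
    e=[b[(i+1)%4]-b[i] for i in range(4)]; L=max(e,key=lambda v:np.hypot(*v)*1.0+ (v[0]>0)*1e-3)
    if L[0]<0:L=-L
    return r[0],np.round(r[1],1),np.arctan2(L[1],L[0]),P[:,2].mean(),len(P)
E
python3 - <<'E'
from h import *
np.set_printoptions(precision=2,suppress=True)
for c in ['top','side']:
    W=cloud(c,np.load(f'pics/{c}0_d.npy'))
    print(c,crate(W,(150,400)))
    P=sel(W,(400,620),(150,400),(20,36)); print('foot',len(P),rect(P) if len(P) else 0)
    P=sel(W,(380,640),(-350,-150),(16,34)); print('bay',len(P),rect(P))
    st=P[(P[:,1]<P[:,1].min()+12)]; 
    for nm,lo,hi in [('stop',-1,0)]:
        Q=P[(P[:,0]>430)&(P[:,0]<590)]; 
        v=np.polyfit(Q[:,0],Q[:,1],1); print('stop line y=ax+b',v, np.ptp(Q[:,1]-np.polyval(v,Q[:,0])),'mid x ends',P[:,0].min(),P[:,0].max())
    P=sel(W,(490,560),(-80,110),(40,100)); print('drawer front',P.min(0),P.max(0),rect(P))
    P=sel(W,(600,900),(-120,140),(86,100)); print('housing',rect(P))
    P=sel(W,(400,900),(400,520),(82,100)); print('can',P.mean(0))
    P=sel(W,(600,760),(110,260),(112,128)); print('jar',P.min(0),P.max(0))
E
```

```text
top ((521.87109375, 242.00694274902344), array([141. ,  94.9]), np.float32(0.1384614), np.float64(186.52266613054204), 1478)
foot 244 ([[435.5, 329.6000061035156], [455.3999938964844, 184.8000030517578], [596.9000244140625, 204.1999969482422], [577.0999755859375, 349.0]], array([142.8, 146.2]), np.float64(29.9))
bay 438 ([[411.5, -283.3999938964844], [614.5999755859375, -291.1000061035156], [618.2000122070312, -193.6999969482422], [415.20001220703125, -186.10000610351562]], array([ 97.5, 203.2]), np.float64(25.8))
stop line y=ax+b [  -0.07 -243.73] 95.7932420251554 mid x ends 412.71105736748797 615.8567010123114
drawer front [531.39 -59.74  42.03] [559.91  85.29  88.78] ([[529.7000122070312, 85.19999694824219], [532.2999877929688, -59.79999923706055], [560.0, -59.29999923706055], [557.4000244140625, 85.69999694824219]], array([ 27.6, 145. ]), np.float64(77.7))
housing ([[652.7999877929688, 137.1999969482422], [653.7000122070312, -66.5], [844.5999755859375, -65.80000305175781], [843.7999877929688, 138.0]], array([191. , 203.7]), np.float64(92.4))
can [661.85 443.68  90.51]
jar [683.4 
[... 489 characters left out ...]
 -189.60000610351562], [417.70001220703125, -181.5]], array([102.2, 201.5]), np.float64(24.6))
stop line y=ax+b [  -0.11 -219.11] 87.73587030340371 mid x ends 415.01253904014766 617.3748424310821
drawer front [529.4  -60.72  40.15] [559.49  88.32  92.87] ([[528.4000244140625, -60.599998474121094], [557.2000122070312, -61.0], [559.5999755859375, 88.0999984741211], [530.7999877929688, 88.5]], array([149.1,  28.8]), np.float64(67.3))
housing ([[650.2000122070312, -67.19999694824219], [840.7000122070312, -69.0], [842.7999877929688, 139.5], [652.2000122070312, 141.3000030517578]], array([208.5, 190.5]), np.float64(93.0))
can [678.85 451.31  90.91]
jar [681.63 170.75 112.17] [758.2  227.53 126.74]
```

```bash
cat >> h.py <<'E'
from scipy.spatial.transform import Rotation as Ro
def rel(targets,base=None):
    """targets (x,y,z,yaw) -> tool rows from commanded base (x,y,z,yaw)"""
    if base is None:
        s=env.state(); R=Ro.from_euler('xyz',s['tcp_rot']).as_matrix(); p=np.array(s['eef_pos'])
    else: R=Ro.from_euler('xyz',[np.pi,0,base[3]]).as_matrix(); p=np.array(base[:3],float)
    for t in targets:
        Rt=Ro.from_euler('xyz',[np.pi,0,t[3]]).as_matrix()
        print(np.round(R.T@(np.array(t[:3])-p),1),np.round(np.degrees(Ro.from_matrix(R.T@Rt).as_rotvec()),2))
E
python3 - <<'E'
from h import *
s=env.state();print(s['tcp_rot'],s['t'])
rel([(300,-400,250,-1.5708),(480,13,250,-1.5708),(480,13,60,-1.5708)],)
W=cloud('top',np.load('pics/top0_d.npy'))
for n,x,y,z in [('can',(560,650),(400,500),(80,100)),('lids',(640,780),(-250,-130),(44,56)),('mug',(620,760),(-400,-270),(80,96))]:
    P=sel(W,x,y,z);print(n,cv2.minEnclosingCircle(P[:,:2].astype(np.float32)))
E
```

```text
[ 3.14159210e+00 -3.64718498e-05 -1.34597539e+00] 1.25
[-168.2 -203.3  -60.6] [-0.   -0.   12.88]
[-530.7 -470.8  -60.6] [-0.   -0.   12.88]
[-530.7 -470.8  129.4] [-0.   -0.   12.88]
can ((599.926513671875, 441.368896484375), 34.43651580810547)
lids ((715.2096557617188, -184.5848846435547), 37.06843185424805)
mug ((690.7973022460938, -332.5450439453125), 45.497989654541016)
```

Request:
arm_command(motion=[-1,-168,-203,-61,0,0,13,-1,-168,-203,-61,0,0,13,-1,-168,-203,-61,0,0,13,-1,-168,-203,-61,0,0,13,-1,-168,-203,-61,0,0,13,-1,-168,-203,-61,0,0,13,-1,-531,-471,-61,0,0,12.9,-1,-531,-471,-61,0,0,12.9,-1,-531,-471,-61,0,0,12.9,-1,-531,-471,-61,0,0,12.9,-1,-531,-471,-61,0,0,12.9,-1,-531,-471,-61,0,0,12.9,-1,-531,-471,-61,0,0,12.9,-1,-531,-471,-61,0,0,12.9,-1,-531,-471,-61,0,0,12.9,-1,-531,-471,-61,0,0,12.9,-1,-531,-471,-61,0,0,12.9,-1,-531,-471,-61,0,0,12.9])

```text
t: 3.05
eef_pos: [479.8, 12.7, 250.4]
tcp_rot: [3.141, -0.0, -1.572]
ft_force: [-1.1, 0.7, -0.1]
opening: 0.007
```

Request:
arm_command(motion=[-1,0,0,190,0,0,0,-1,0,0,190,0,0,0,-1,0,0,190,0,0,0,-1,0,0,190,0,0,0,-1,0,0,190,0,0,0,-1,0,-20,190,0,0,0,-1,0,-30,190,0,0,0,-1,0,-38,190,0,0,0,-1,0,-46,190,0,0,0,-1,0,-54,190,0,0,0,-1,0,-62,190,0,0,0,-1,0,-70,190,0,0,0,-1,0,-78,190,0,0,0,-1,0,-86,190,0,0,0,-1,0,-94,190,0,0,0,-1,0,-102,190,0,0,0,-1,0,-110,190,0,0,0,-1,0,-118,190,0,0,0,-1,0,-126,190,0,0,0,-1,0,-134,190,0,0,0])

```text
t: 5.05
eef_pos: [614.8, 13.3, 60.4]
tcp_rot: [3.142, -0.0, -1.571]
ft_force: [0.0, 0.2, -0.4]
opening: 0.004
```

```bash
python3 - <<'E'
from h import *
im,d=shot('side','side1'); cv2.imwrite('pics/side1z.png',cv2.resize(im[120:300,150:370,::-1],None,fx=3,fy=3)); print(env.state()['ft_force'])
E
```

```text
[-0.27272571 -0.24694437 -0.63389695]
```

View pics/side1z.png

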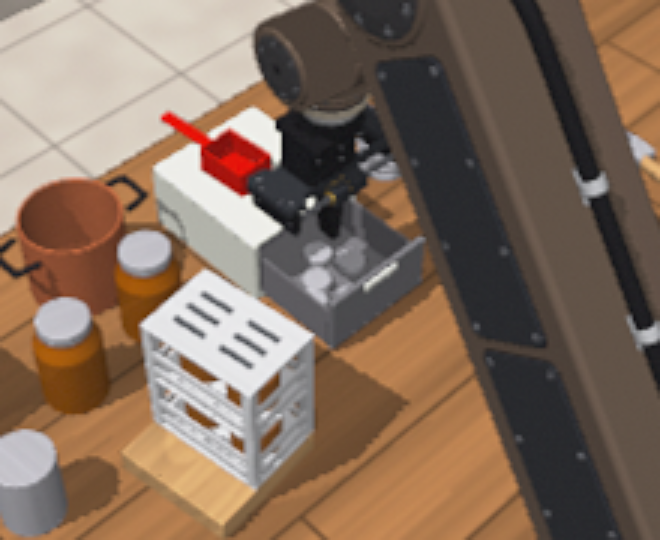

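The picture shows the finger inside the open drawer: the descent lagged and the finger passed over the front panel. The drawer hasn't moved. I'll lift out, go back and come down fully before pushing.

Request:
arm_command(motion=[-1,0,0,-40,0,0,0,-1,0,0,-80,0,0,0,-1,0,0,-100,0,0,0,-1,0,0,-100,0,0,0,-1,0,0,-100,0,0,0,-1,0,40,-100,0,0,0,-1,0,80,-100,0,0,0,-1,0,120,-100,0,0,0,-1,0,135,-100,0,0,0,-1,0,135,-100,0,0,0,-1,0,135,-100,0,0,0])

```text
t: 6.2
eef_pos: [479.6, 13.3, 159.9]
tcp_rot: [3.141, -0.0, -1.571]
ft_force: [0.3, -0.5, -0.2]
opening: 0.004
```

Request:
arm_command(motion=[-1,0,0,40,0,0,0,-1,0,0,80,0,0,0,-1,0,0,100,0,0,0,-1,0,0,105,0,0,0,-1,0,0,105,0,0,0,-1,0,0,105,0,0,0,-1,0,0,105,0,0,0])

```text
t: 6.9
eef_pos: [479.9, 13.3, 56.4]
tcp_rot: [-3.14, -0.0, -1.571]
ft_force: [-0.5, 0.7, 0.8]
opening: 0.005
```

```bash
python3 - <<'E'
from h import *
im,d=shot('top','top1'); cv2.imwrite('pics/top1z.png',cv2.resize(im[120:270,110:310,::-1],None,fx=4,fy=4)); print(env.state()['ft_force'],env.state()['eef_pos'])
im,d=shot('side','side2'); cv2.imwrite('pics/side2z.png',cv2.resize(im[120:300,150:370,::-1],None,fx=3,fy=3))
for n in ('side2',): 
    W=cloud('side',d); P=sel(W,(490,600),(40,95),(40,100)); print(P.min(0),P.max(0))
    print(crate(W,(150,400)))
E
```

```text
[ 0.32057118 -0.76308928 -0.11445778] [479.79192763  13.29205268  56.3555413 ]
[530.73925335  40.42709827  41.46581464] [598.95626073  87.11355901  89.81569161]
((520.3235473632812, 241.98989868164062), array([143.1,  98.4]), np.float32(0.14582889), np.float64(186.86186028910728), 1268)
```

View pics/side2z.png

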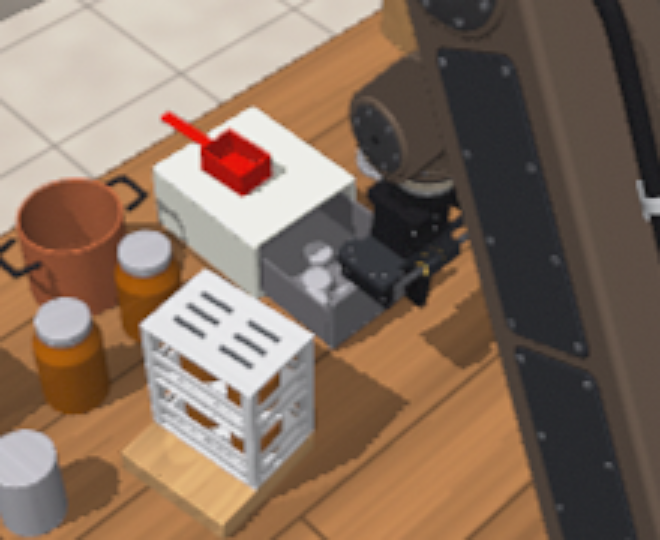

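View pics/top1z.png

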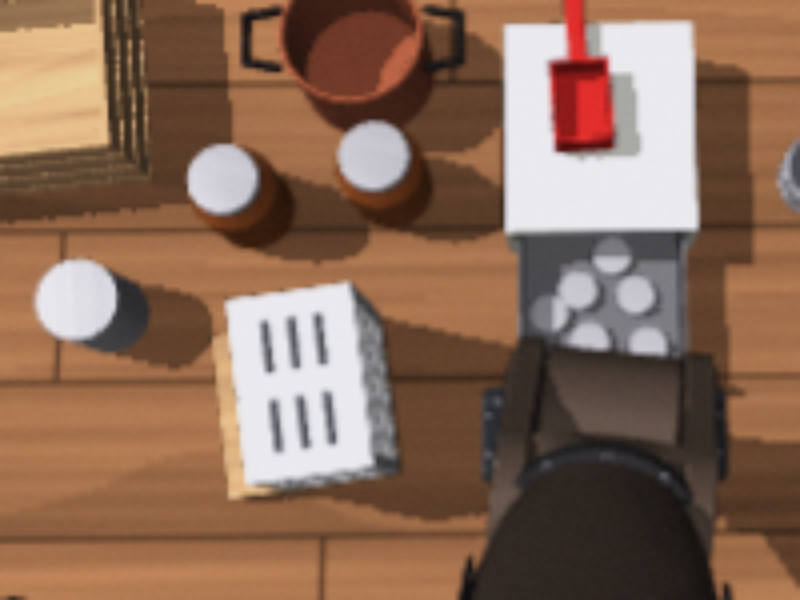

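The finger is now down in front of the panel, with the drawer and crate unmoved. I'll push.

Request:
arm_command(motion=[-1,0,-10,0,0,0,0,-1,0,-20,0,0,0,0,-1,0,-28,0,0,0,0,-1,0,-34,0,0,0,0,-1,0,-40,0,0,0,0,-1,0,-46,0,0,0,0,-1,0,-52,0,0,0,0,-1,0,-58,0,0,0,0,-1,0,-64,0,0,0,0,-1,0,-70,0,0,0,0])

```text
t: 8.0
eef_pos: [549.4, 13.4, 55.3]
tcp_rot: [3.141, 0.0, -1.571]
ft_force: [-1.8, 1.4, -0.7]
opening: 0.008
```

```bash
python3 - <<'E'
from h import *
im,d=shot('side','side3'); cv2.imwrite('pics/side3z.png',cv2.resize(im[120:300,150:370,::-1],None,fx=3,fy=3)); print(env.state()['ft_force'],env.state()['eef_pos'])
E
```

```text
[0.77321284 0.32165115 0.25638794] [550.42943429  13.27003835  55.37264244]
```

View pics/side3z.png

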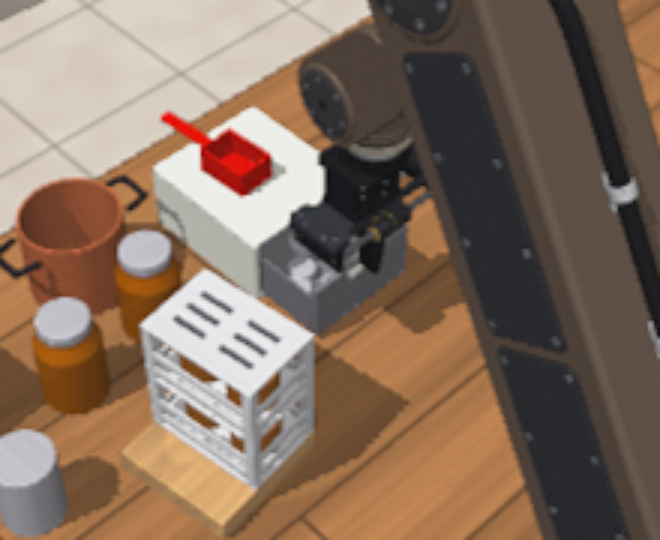

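It works: the drawer moves in with the finger. I'll carry on.

Request:
arm_command(motion=[-1,0,-8,0,0,0,0,-1,0,-15,0,0,0,0,-1,0,-22,0,0,0,0,-1,0,-29,0,0,0,0,-1,0,-36,0,0,0,0,-1,0,-43,0,0,0,0,-1,0,-50,0,0,0,0,-1,0,-57,0,0,0,0,-1,0,-63,0,0,0,0,-1,0,-68,0,0,0,0,-1,0,-73,0,0,0,0,-1,0,-76,0,0,0,0,-1,0,-79,0,0,0,0,-1,0,-82,0,0,0,0])

```text
t: 9.45
eef_pos: [631.3, 13.3, 55.4]
tcp_rot: [3.142, -0.0, -1.571]
ft_force: [-1.7, 0.2, -0.5]
opening: 0.003
```

```bash
python3 - <<'E'
from h import *
im,d=shot('side','side4'); cv2.imwrite('pics/side4z.png',cv2.resize(im[120:300,150:370,::-1],None,fx=3,fy=3)); print(env.state()['ft_force'],env.state()['eef_pos'])
E
```

```text
[-0.73069979 -0.27149586  0.1501083 ] [631.76877015  13.21620887  55.44893155]
```

View pics/side4z.png

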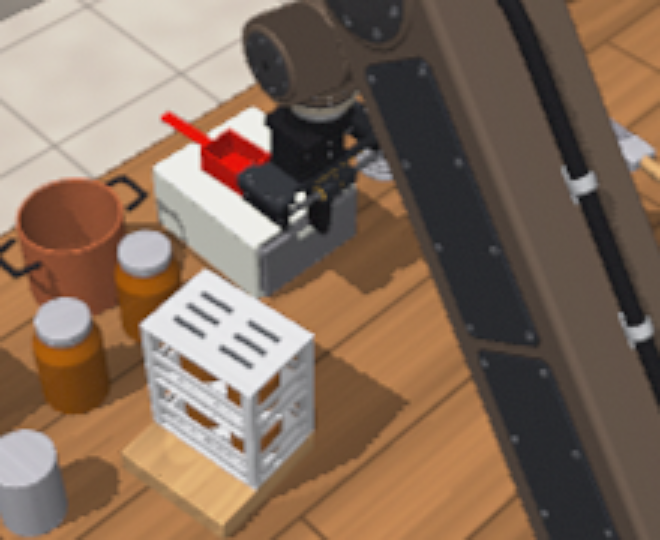

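Request:
arm_command(motion=[-1,0,-2,0,0,0,0,-1,0,-3,0,0,0,0,-1,0,-4,0,0,0,0,-1,0,-5,0,0,0,0,-1,0,-5,0,0,0,0])

```text
t: 10.0
eef_pos: [636.3, 13.2, 55.4]
tcp_rot: [-3.141, -0.0, -1.571]
ft_force: [0.2, -0.3, 0.7]
opening: 0.003
```

Request:
arm_command(motion=[-1,0,-1,0,0,0,0,-1,0,-2,0,0,0,0,-1,0,-3,0,0,0,0,-1,0,-3,0,0,0,0])

```text
t: 10.4
eef_pos: [639.4, 13.2, 55.5]
tcp_rot: [-3.141, -0.0, -1.571]
ft_force: [-0.8, -0.6, 0.5]
opening: 0.003
```

Request:
arm_command(motion=[-1,0,-1,0,0,0,0,-1,0,-2,0,0,0,0,-1,0,-3,0,0,0,0,-1,0,-3,0,0,0,0])

```text
t: 10.8
eef_pos: [642.1, 13.3, 55.4]
tcp_rot: [3.141, -0.0, -1.571]
ft_force: [-2.1, -0.1, 1.0]
opening: 0.005
```

```bash
python3 - <<'E'
from h import *
im,d=shot('side','side5'); cv2.imwrite('pics/side5z.png',cv2.resize(im[160:230,200:290,::-1],None,fx=7,fy=7)); print(env.state()['ft_force'],env.state()['eef_pos'])
W=cloud('side',d); P=sel(W,(560,700),(50,80),(40,84)); print(np.percentile(P[:,0],[0,5,25,50]))
E
```

```text
[-1.83004882 -0.38809886  1.80942816] [642.10305445  13.27662372  55.40278866]
[648.10718923 650.87362846 651.95375882 653.20064085]
```

View pics/side5z.png

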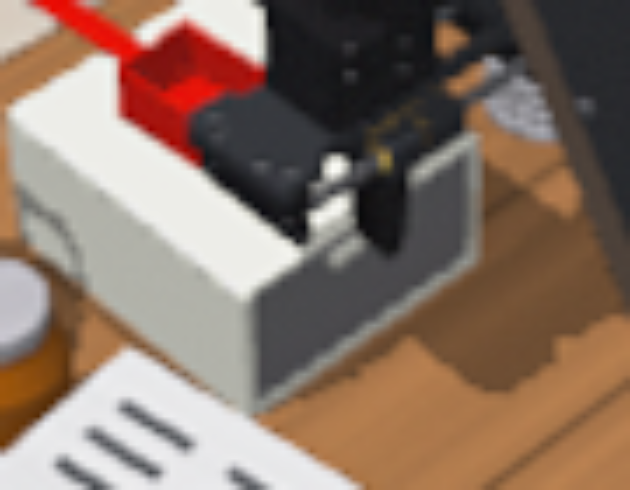

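Request:
arm_command(motion=[-1,0,-1,0,0,0,0,-1,0,-2,0,0,0,0,-1,0,-2,0,0,0,0,-1,0,-2,0,0,0,0])

```text
t: 11.25
eef_pos: [642.1, 13.3, 55.4]
tcp_rot: [3.137, -0.0, -1.571]
ft_force: [-12.1, -1.2, 7.2]
opening: 0.005
```

Request:
arm_command(motion=[-1,0,30,0,0,0,0,-1,0,70,0,0,0,0,-1,0,110,0,0,0,0,-1,0,110,0,0,0,0,-1,0,110,-50,0,0,0,0.2,0,110,-100,0,0,0,0.2,0,110,-150,0,0,0,0.2,0,110,-200,0,0,0,0.2,0,110,-205,0,0,0,0.2,0,110,-205,0,0,0,0.2,0,110,-205,0,0,0])

```text
t: 12.35
eef_pos: [534.0, 13.4, 259.3]
tcp_rot: [3.14, 0.0, -1.571]
ft_force: [-0.4, 0.1, -0.0]
opening: 0.456
```

```bash
python3 - <<'E'
from h import *
s=env.state(); print(s['eef_pos'],s['tcp_rot'])
rel([(496,359.5,260,.139)])
im,d=shot('side','side6'); W=cloud('side',d); P=sel(W,(560,700),(-50,75),(30,76)); print(np.percentile(P[:,0],[0,5,25,50]))
cv2.imwrite('pics/side6z.png',cv2.resize(im[160:230,200:290,::-1],None,fx=7,fy=7))
E
```

```text
[533.96515106  13.35532191 259.25479796] [ 3.14036953e+00  7.84930240e-05 -1.57120253e+00]
[-346.1   38.1   -0.7] [ 5.000e-02  6.000e-02 -9.799e+01]
[647.58286099 650.33406909 652.2240405  653.3317923 ]
```

View pics/side6z.png

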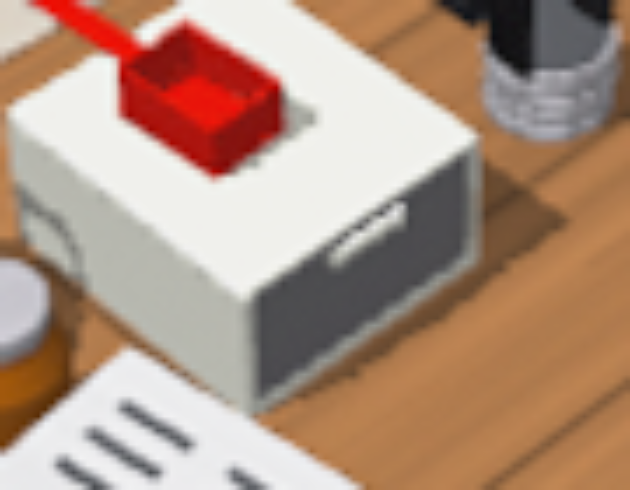

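The drawer is shut, flush with the housing. Next I move behind the crate.

Request:
arm_command(motion=[0.2,-29,3,0,0,0,-8,0.2,-58,6,0,0,0,-16,0.2,-87,9,0,0,0,-24,0.2,-116,12,0,0,0,-32,0.2,-145,15,0,0,0,-40,0.2,-174,18,0,0,0,-48,0.2,-203,21,0,0,0,-56,0.2,-232,24,0,0,0,-64,0.2,-261,28,0,0,0,-72,0.2,-290,32,0,0,0,-80,0.2,-318,35,0,0,0,-88,0.2,-346,38,0,0,0,-96,0.2,-346,38,0,0,0,-98,0.2,-346,38,0,0,0,-98,0.2,-346,38,0,0,0,-98,0.2,-346,38,0,0,0,-98])

```text
t: 14.0
eef_pos: [496.4, 358.8, 259.8]
tcp_rot: [3.141, 0.001, 0.137]
ft_force: [-0.1, -0.5, 0.6]
opening: 0.597
```

```bash
python3 - <<'E'
from h import *
s=env.state(); print(s['eef_pos'],s['tcp_rot'],s['opening'])
im,d=shot('wrist','w1'); W=cloud('wrist',d)
P=sel(W,(420,600),(150,370),(15,45)); print(len(P),rect(P) if len(P)>3 else 0)
P=sel(W,(540,660),(395,490),(70,105)); print(len(P),P.min(0),P.max(0))
E
```

```text
[496.35654032 358.80537196 259.77726014] [3.14106276e+00 8.86506583e-04 1.37496904e-01] 0.5973997978408686
4249 ([[440.3999938964844, 328.79998779296875], [451.79998779296875, 249.8000030517578], [590.2999877929688, 269.70001220703125], [578.9000244140625, 348.70001220703125]], array([139.9,  79.7]), np.float64(31.3))
2824 [568.45036414 409.36572097  70.07073852] [635.3982244  476.40440128  93.35564801]
```

View pics/w1.png

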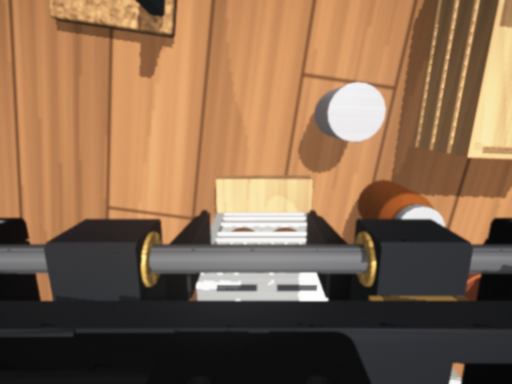

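Request:
arm_command(motion=[0.2,0,0,40,0,0,0,0.2,0,0,80,0,0,0,0.2,0,0,120,0,0,0,0.2,0,0,150,0,0,0,0.2,0,0,170,0,0,0,0.2,0,0,190,0,0,0,0.2,0,0,205,0,0,0,0.2,0,0,220,0,0,0,0.2,0,0,235,0,0,0,0.2,0,0,244,0,0,0,0.2,0,0,244,0,0,0,0.2,0,0,244,0,0,0])

```text
t: 15.25
eef_pos: [496.5, 359.3, 16.7]
tcp_rot: [-3.142, -0.0, 0.139]
ft_force: [-0.3, 0.1, 0.3]
opening: 0.602
```

```bash
python3 - <<'E'
from h import *
s=env.state(); print(s['eef_pos'],s['tcp_rot'],s['ft_force'])
im,d=shot('side','side7'); W=cloud('side',d); print(crate(W,(150,400)))
cv2.imwrite('pics/side7z.png',cv2.resize(im[180:330,120:300,::-1],None,fx=4,fy=4))
E
```

```text
[496.48413853 359.34604365  16.660769  ] [-3.14158182e+00 -2.76491970e-04  1.39015934e-01] [-0.28299349  0.11039644  0.27201535]
((475.5640563964844, 286.5180358886719), array([ 66.9, 203.2]), np.float32(-1.5625483), np.float64(186.33176086950954), 590)
```

View pics/side7z.png

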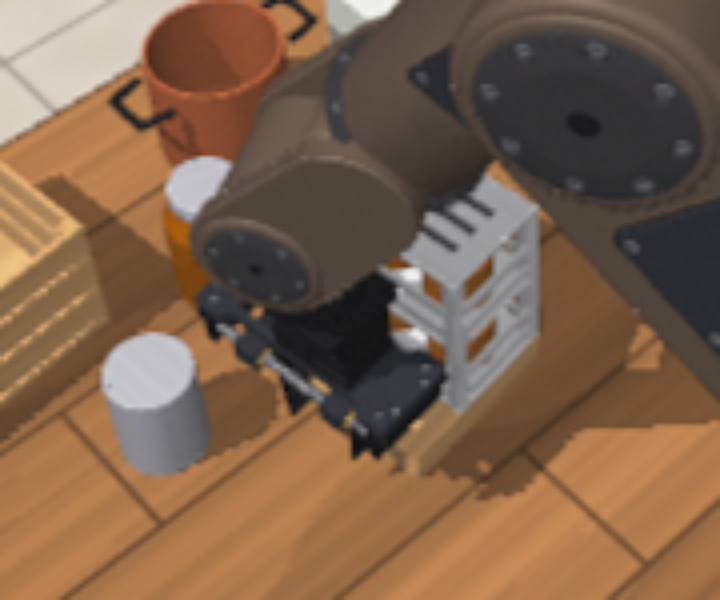

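```bash
cat > plan.py <<'E'
from h import *
def plan(face,yaw0,yaw1,Lrot,ytcp_end,off,step):
    f=np.array(face,float); out=[]; s=0; 
    while True:
        yaw=yaw0+(yaw1-yaw0)*min(1,s/Lrot)
        n=np.array([-np.sin(yaw),np.cos(yaw)]); xc=np.array([np.cos(yaw),np.sin(yaw)])
        t=f+10*n+off*xc; out.append((t[0],t[1],16.,yaw))
        if t[1]<ytcp_end: return out
        f=f-n*step; s+=step
E
python3 - <<'E'
from plan import *
w=plan((508.5,338.7),.140,-.039,350,-119.7,-9,8)
print(len(w),w[0],w[-1])
rel(w[:20],base=(496.4,359,16,.139))
E
```

```text
60 (np.float64(498.1926248876439), np.float64(347.3462719303282), 16.0, 0.14) (np.float64(513.5010363769691), np.float64(-121.91478006485212), 16.0, -0.03900000000000001)
[ 0.2 11.8  0. ] [-0.    0.   -0.06]
[ 0.2 19.8  0. ] [ 0.   -0.    0.18]
[ 0.2 27.7  0. ] [-0.   -0.    0.41]
[ 0.2 35.7  0. ] [ 0.   -0.    0.65]
[ 0.2 43.6  0. ] [ 0.   -0.    0.88]
[ 0.1 51.6  0. ] [ 0.   -0.    1.11]
[-0.  59.6  0. ] [ 0.   -0.    1.35]
[-0.2 67.5  0. ] [ 0.   -0.    1.58]
[-0.4 75.5  0. ] [-0.   -0.    1.82]
[-0.6 83.5  0. ] [-0.   -0.    2.05]
[-0.8 91.4  0. ] [ 0.   -0.    2.29]
[-1.1 99.4  0. ] [ 0.   -0.    2.52]
[ -1.4 107.3   0. ] [ 0.   -0.    2.76]
[ -1.7 115.3   0. ] [ 0.   -0.    2.99]
[ -2.1 123.2   0. ] [-0.   -0.    3.22]
[ -2.5 131.2   0. ] [ 0.   -0.    3.46]
[ -3.  139.1   0. ] [ 0.   -0.    3.69]
[ -3.4 147.1   0. ] [-0.   -0.    3.93]
[ -3.9 155.    0. ] [-0.   -0.    4.16]
[ -4.5 163.    0. ] [ 0.  -0.   4.4]
```

Request:
arm_command(motion=[0.2,0,6,0,0,0,0,0.2,0,12,0,0,0,0,0.2,0,18,0,0,0,0.2,0.2,0,24,0,0,0,0.4,0.2,0,30,0,0,0,0.6,0.2,0,37,0,0,0,0.8,0.2,0,44,0,0,0,1,0.2,0,52,0,0,0,1.2,0.2,0,60,0,0,0,1.4,0.2,0,68,0,0,0,1.6,0.2,-0.4,76,0,0,0,1.8,0.2,-0.6,84,0,0,0,2.1])

```text
t: 16.5
eef_pos: [507.4, 275.4, 16.4]
tcp_rot: [3.142, -0.0, 0.102]
ft_force: [-0.4, 4.6, 1.8]
opening: 0.603
```

```bash
python3 - <<'E'
from h import *
s=env.state(); print(s['eef_pos'],s['tcp_rot'],s['ft_force'])
im,d=shot('side','side8'); 
cv2.imwrite('pics/side8z.png',cv2.resize(im[160:330,120:320,::-1],None,fx=4,fy=3.5))
im,d=shot('top','top8'); W=cloud('top',d); print(crate(W,(60,220)))
E
```

```text
[507.37562443 275.39707894  16.39729931] [ 3.14151342e+00 -5.47402686e-05  1.02311641e-01] [-0.42613813  4.63806778  1.75256494]
((526.5565795898438, 184.17092895507812), array([139.7,  76. ]), np.float32(0.10062608), np.float64(186.67439171491898), 1128)
```

View pics/side8z.png

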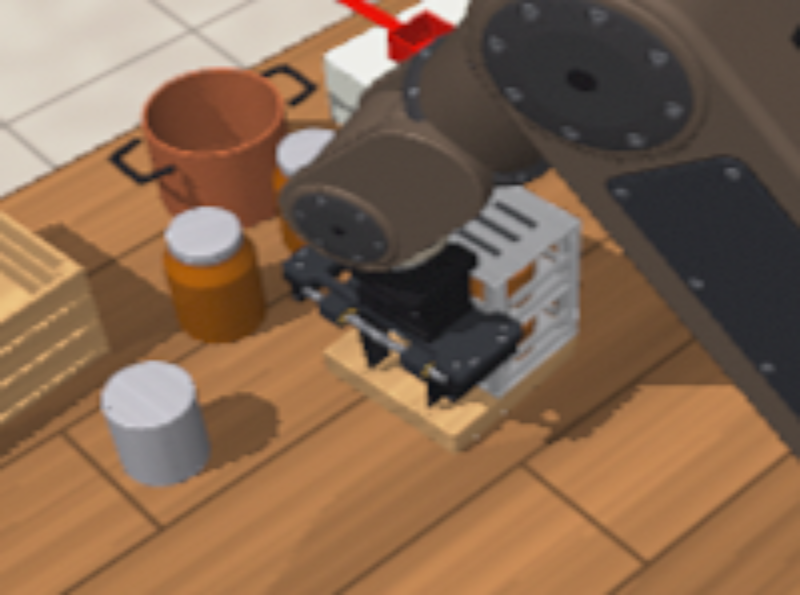

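View pics/top8.png

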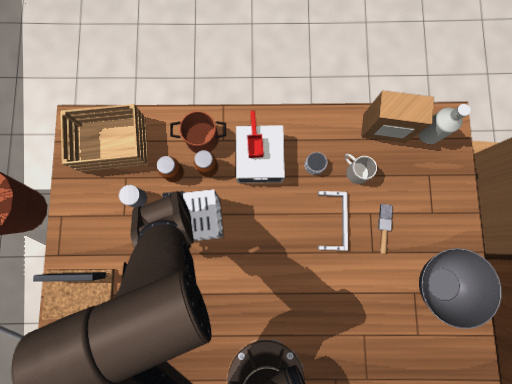

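```bash
python3 - <<'E'
from h import *
np.set_printoptions(precision=0,suppress=True,linewidth=200)
im=cv2.imread('pics/side8.png'); cv2.imwrite('pics/side8zz.png',cv2.resize(im[225:295,190:270],None,fx=9,fy=8,interpolation=cv2.INTER_CUBIC))
W=cloud('side',np.load('pics/side8_d.npy'))
for r in range(240,282,3):
    print(r,[tuple(W[r,c].round().astype(int).tolist()) if np.isfinite(W[r,c]).all() else None for c in range(204,240,4)])
E
```

```text
240 [(546, 302, 165), (552, 284, 145), (499, 307, 213), (487, 303, 220), (477, 296, 223), (472, 286, 219), (464, 279, 220), (457, 270, 219), (458, 255, 205)]
243 [(544, 305, 156), (531, 300, 164), (510, 301, 184), (483, 306, 214), (472, 301, 218), (464, 293, 220), (455, 287, 223), (458, 270, 205), (457, 256, 194)]
246 [(546, 305, 141), (528, 303, 155), (510, 302, 171), (491, 302, 189), (467, 305, 214), (456, 300, 220), (454, 288, 211), (458, 271, 193), (459, 256, 178)]
249 [(537, 312, 141), (530, 303, 139), (514, 300, 152), (494, 301, 172), (484, 294, 175), (463, 296, 196), (455, 288, 197), (457, 273, 182), (457, 258, 168)]
252 [(535, 315, 130), (525, 308, 134), (514, 301, 139), (495, 301, 156), (480, 298, 168), (467, 294, 177), (457, 287, 181), (459, 271, 164), (453, 262, 162)]
255 [(610, 268, 0), (581, 272, 32), (511, 304, 130), (498, 299, 138), (479, 300, 158), (464, 296, 169), (455, 289, 171), (453, 277, 162), (444, 269, 163)]
258 [(581, 288, 32), (572, 279, 32), (536, 289, 77), (535, 275, 64), (481, 299, 140), (466, 296, 152), (452, 292, 162), (443, 285, 165), (437, 276, 161)]
2
[... 337 characters left out ...]
, 21), (536, 292, 33), (529, 282, 31), (520, 274, 32), (458, 305, 125), (470, 281, 91), (426, 301, 154), (414, 297, 163)]
270 [(565, 304, -2), (554, 297, 3), (533, 295, 23), (521, 290, 31), (510, 282, 34), (505, 271, 29), (470, 282, 76), None, (416, 296, 146)]
273 [(556, 312, 0), (544, 305, 5), (538, 294, 0), (517, 293, 21), (502, 289, 34), (496, 278, 29), (471, 282, 59), (426, 302, 127), (471, 251, 28)]
276 [(548, 318, -3), (539, 309, -2), (529, 302, 2), (521, 292, 0), (502, 290, 19), (486, 286, 32), (478, 277, 31), (469, 269, 32), (460, 261, 33)]
279 [(535, 328, 5), (533, 315, -6), (520, 308, 1), (514, 298, -2), (502, 291, 3), (484, 289, 21), (471, 284, 30), (461, 277, 33), (452, 268, 34)]
```

View pics/side8zz.png

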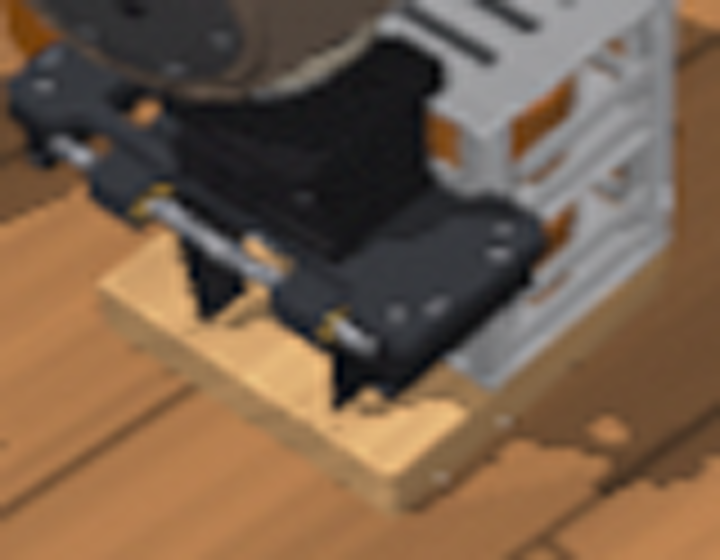

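```bash
python3 - <<'E'
from h import *
im=cv2.imread('pics/side7.png'); cv2.imwrite('pics/side7zz.png',cv2.resize(im[240:310,170:250],None,fx=9,fy=8,interpolation=cv2.INTER_CUBIC))
W=cloud('side',np.load('pics/side7_d.npy'))
for r in range(264,304,2):
    print(r,[tuple(W[r,c].round().astype(int).tolist()) if np.isfinite(W[r,c]).all() else None for c in range(190,218,3)])
E
```

```text
264 [(500, 388, 177), (492, 383, 180), (467, 389, 212), (456, 386, 220), (451, 380, 219), (446, 375, 220), (444, 366, 213), (445, 356, 203), (448, 345, 188), (448, 335, 179)]
266 [(505, 385, 160), (493, 383, 170), (477, 384, 188), (454, 389, 216), (444, 385, 223), (442, 378, 217), (446, 366, 202), (446, 356, 192), (447, 346, 181), (450, 334, 166)]
268 [(521, 378, 127), (492, 385, 163), (479, 383, 175), (471, 379, 180), (446, 385, 212), (449, 374, 198), (444, 368, 197), (444, 359, 188), (449, 346, 170), (448, 336, 161)]
270 [(509, 386, 137), (524, 367, 104), (481, 383, 164), (471, 380, 171), (461, 377, 178), (451, 374, 186), (443, 369, 189), (447, 357, 174), (447, 347, 164), (442, 341, 163)]
272 [(503, 390, 139), (499, 383, 135), (525, 358, 83), (472, 380, 161), (460, 378, 171), (451, 374, 177), (444, 370, 180), (444, 360, 171), (441, 352, 165), (438, 345, 162)]
274 [(530, 376, 86), (490, 389, 141), (486, 382, 139), (471, 382, 155), (458, 381, 167), (447, 378, 176), (442, 372, 174), (443, 361, 163), (439, 355, 162), (433, 349, 162)]
276 [(576, 351, 2), (522, 372, 81), (482, 386, 138),
[... 1545 characters left out ...]
, -1), (465, 365, 42), (480, 345, 2), (410, 382, 124), (470, 331, -1)]
296 [(520, 395, 1), (513, 389, 1), (505, 383, 3), (500, 376, 3), (496, 368, -2), (489, 362, 0), (484, 355, -2), (477, 349, -1), (468, 344, 3), (466, 335, -4)]
298 [(517, 398, -4), (505, 395, 6), (500, 387, 3), (495, 380, 2), (488, 374, 2), (483, 367, 1), (474, 362, 6), (471, 354, 1), (464, 347, 0), (457, 342, 4)]
300 [(508, 404, 2), (500, 399, 5), (496, 391, 1), (487, 386, 6), (484, 377, 0), (478, 371, 0), (471, 365, 2), (465, 358, 1), (459, 351, 0), (454, 344, -1)]
302 [(501, 409, 4), (499, 400, -3), (490, 395, 2), (484, 389, 2), (476, 383, 5), (470, 377, 4), (467, 368, -2), (456, 365, 8), (456, 355, -3), (448, 349, -1)]
```

View pics/side7zz.png

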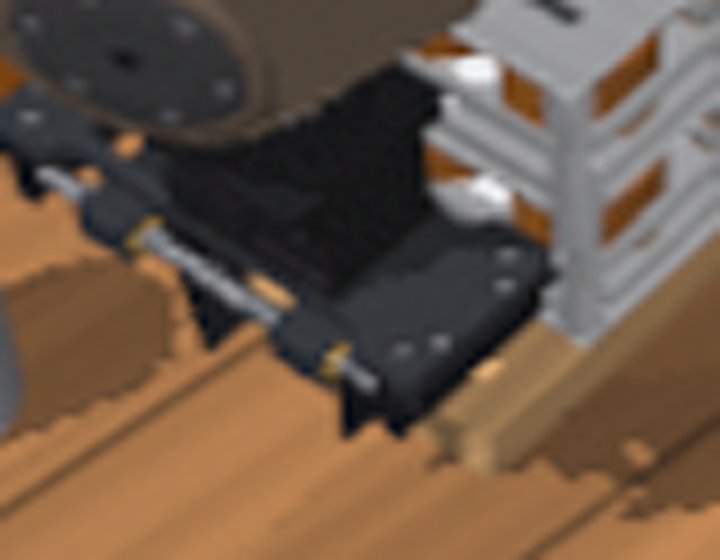

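```bash
python3 - <<'E'
from h import *
c=env.calibration('side');T=np.array(c['cam_to_world'])
def aty(uv,y0,yaw,x0):  # plane rear of finger: n.(p-p0)=0
    _,p=ray('side',uv); v=T[:3,:3]@np.array([p[0],p[1],1]); n=np.array([-np.sin(yaw),np.cos(yaw),0]); p0=np.array([x0,y0,0]); 
    return T[:3,3]+v*(n@(p0-T[:3,3]))/(n@v)
for off in (0,10):
  print(aty((193.6,283.5),359.3+off,.139,496.5-.139*off),aty((208.3,294.75),359.3+off,.139,496.5-.139*off))
# closed finger tip side2: view pixel (420,305)/3
W=cloud('side',np.load('pics/side2_d.npy'))
P=sel(W,(465,500),(-5,32),(25,140)); print(P[P[:,2].argsort()][:12].round(0).tolist())
c=crate(cloud('side',np.load('pics/side8_d.npy')),(100,300)); print(c)
E
```

```text
[537.94864921 365.09875636  16.17916251] [478.06258043 356.72056482  13.36480058]
[523.65056226 373.29288686  40.58592399] [464.99304521 365.08657239  37.82929818]
[[493.0, 15.0, 81.0], [487.0, 16.0, 81.0], [470.0, 11.0, 82.0], [470.0, 7.0, 84.0], [484.0, 16.0, 84.0], [472.0, 18.0, 86.0], [470.0, 16.0, 86.0], [467.0, 20.0, 86.0], [487.0, 17.0, 87.0], [470.0, 12.0, 87.0], [474.0, 17.0, 88.0], [476.0, 19.0, 88.0]]
((486.24005126953125, 220.50479125976562), array([ 75.4, 157.2]), np.float32(-1.456676), np.float64(186.9612694818948), 604)
```

The cause is clear now. The real fingertips sit about 24 mm higher than the reported TCP (tip seen at z≈39 with the TCP at 16.7, and ≈81 at 56). The fingers therefore passed over the foot and the body nudged the tower. The crate is still level, so I'll back off and come down lower.

Request:
arm_command(motion=[0.2,0,-8,0,0,0,0,0.2,0,-18,0,0,0,0,0.2,0,-28,0,0,0,0,0.2,0,-38,0,0,0,0,0.2,0,-38,0,0,0,0,0.2,0,-38,0,0,0,0,0.2,0,-38,6,0,0,0,0.2,0,-38,12,0,0,0,0.2,0,-38,18,0,0,0,0.2,0,-38,24,0,0,0,0.2,0,-38,26,0,0,0,0.2,0,-38,26,0,0,0])

```text
t: 17.8
eef_pos: [503.3, 313.7, -10.1]
tcp_rot: [3.141, 0.001, 0.102]
ft_force: [-0.4, 0.2, 0.3]
opening: 0.598
```

```bash
python3 - <<'E'
from h import *
s=env.state(); print(s['eef_pos'],s['tcp_rot'],s['ft_force'])
im,d=shot('side','side9'); W=cloud('side',d)
cv2.imwrite('pics/side9z.png',cv2.resize(im[220:300,170:260,::-1],None,fx=8,fy=7,interpolation=cv2.INTER_CUBIC))
P=sel(W,(430,600),(230,300),(10,27)); print('face pts',len(P),np.polyfit(P[:,0],P[:,1],1))
im,d=shot('top','top9'); W=cloud('top',d); print(crate(W,(60,240)))
E
```

```text
[503.28388853 313.69573294 -10.10361407] [3.14126565e+00 7.02181318e-04 1.02476381e-01] [-0.43911391  0.24878773  0.34144437]
face pts 55 [  0.35430605 102.63118508]
((525.3805541992188, 194.45565795898438), array([139.7,  94.9]), np.float32(0.10385224), np.float64(186.42368127673151), 1434)
```

View pics/side9z.png

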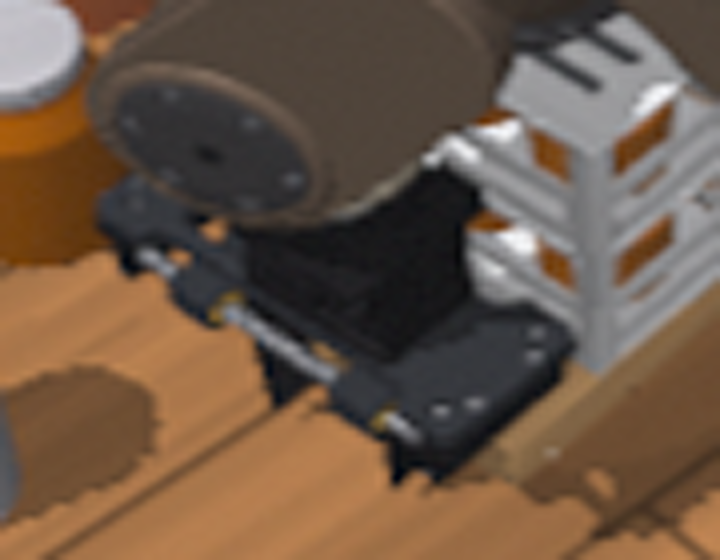

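```bash
python3 - <<'E'
from plan import *
w=plan((515.3,291.5),.103,-.039,283,-119.7,-9.7,8)
print(len(w),w[0],w[-1])
rel(w[:30],base=(503.4,313.5,16,.1024))
E
```

```text
54 (np.float64(504.62322842261796), np.float64(300.44966751809295), 16.0, 0.103) (np.float64(510.1175007128775), np.float64(-121.62132406738925), 16.0, -0.03899999999999999)
[-0.1 13.1  0. ] [ 0.    0.   -0.03]
[-0.1 21.1  0. ] [-0.  -0.   0.2]
[-0.1 29.   0. ] [-0.   -0.    0.43]
[-0.1 37.   0. ] [ 0.   -0.    0.66]
[-0.1 45.   0. ] [ 0.   -0.    0.89]
[-0.2 52.9  0. ] [ 0.   -0.    1.12]
[-0.3 60.9  0. ] [-0.   -0.    1.35]
[-0.5 68.8  0. ] [-0.   -0.    1.58]
[-0.7 76.8  0. ] [-0.   -0.    1.81]
[-0.9 84.8  0. ] [ 0.   -0.    2.04]
[-1.1 92.7  0. ] [-0.   -0.    2.27]
[ -1.4 100.7   0. ] [-0.  -0.   2.5]
[ -1.7 108.6   0. ] [-0.   -0.    2.73]
[ -2.  116.6   0. ] [ 0.   -0.    2.96]
[ -2.4 124.5   0. ] [-0.   -0.    3.19]
[ -2.8 132.5   0. ] [-0.   -0.    3.42]
[ -3.2 140.4   0. ] [-0.   -0.    3.65]
[ -3.7 148.4   0. ] [-0.   -0.    3.88]
[ -4.2 156.3   0. ] [-0.   -0.    4.11]
[ -4.7 164.3   0. ] [-0.   -0.    4.34]
[ -5.3 172.2   0. ] [ 0.   -0.    4.57]
[ -5.9 180.1   0. ] [-0.  -0.   4.8]
[ -6.5 188.1   0. ] [-0.   -0.    5.03]
[ -7.2 196.    0. ] [ 0.   -0.    5.26]
[ -7.9 203.9   0. ] [-0.   -0.    5.49]
[ -8.6 211.9   0. ] [-0.   -0.    5.72]
[ -9.3 219.8   0. ] [-0.   -0.    5.95]
[-10.1 227.7   0. ] [-0.   -0.    6.18]
[-10.9 235.6   0. ] [-0.   -0.    6.41]
[-11.8 243.6   0. ] [ 0.   -0.    6.64]
```

First a short push, so I can check contact.

Request:
arm_command(motion=[0.2,0,3,3,0,0,0,0.2,0,8,3,0,0,0,0.2,0,13,3,0,0,0,0.2,0,18,3,0,0,0.2,0.2,0,24,3,0,0,0.3,0.2,0,30,3,0,0,0.4])

```text
t: 18.5
eef_pos: [506.6, 283.6, -12.6]
tcp_rot: [-3.142, -0.0, 0.095]
ft_force: [-0.0, 3.7, -0.9]
opening: 0.602
```

```bash
python3 - <<'E'
from h import *
s=env.state(); print(s['eef_pos'],s['tcp_rot'],s['ft_force'])
im,d=shot('side','side10')
cv2.imwrite('pics/side10z.png',cv2.resize(im[210:290,180:270,::-1],None,fx=8,fy=7,interpolation=cv2.INTER_CUBIC))
im,d=shot('top','top10'); W=cloud('top',d); print(crate(W,(60,240)))
E
```

```text
[506.5763571  283.55414507 -12.58125354] [-3.14154712e+00 -1.34265035e-04  9.53776480e-02] [-0.02076434  3.74638527 -0.9230862 ]
((526.3099365234375, 175.3583526611328), array([139.6,  94.6]), np.float32(0.09819132), np.float64(186.4480982151227), 1471)
```

View pics/side10z.png

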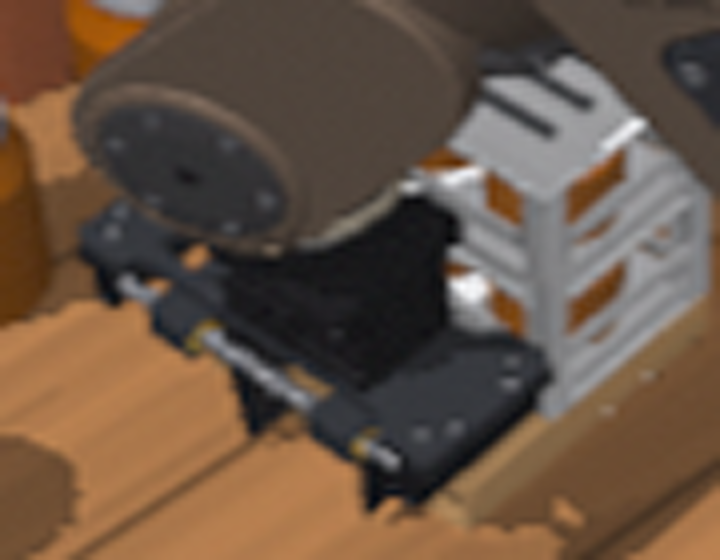

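```bash
python3 - <<'E'
from plan import *
w=plan((516.8,273.2),.096,-.039,263,-119.7,-9.1,8)
print(len(w),w[0],w[-1])
rel(w[:25],base=(506.6,283.3,16,.0954))
E
```

```text
52 (np.float64(506.7833744861729), np.float64(282.2816966099815), 16.0, 0.096) (np.float64(510.4732053874593), np.float64(-124.02046652251774), 16.0, -0.03900000000000001)
[0.1 1.  0. ] [-0.    0.   -0.03]
[0.1 9.  0. ] [ 0.  -0.   0.2]
[ 0.1 17.   0. ] [-0.   -0.    0.44]
[ 0.1 24.9  0. ] [ 0.   -0.    0.67]
[ 0.1 32.9  0. ] [ 0.   -0.    0.91]
[-0.  40.8  0. ] [ 0.   -0.    1.14]
[-0.1 48.8  0. ] [ 0.   -0.    1.38]
[-0.3 56.8  0. ] [ 0.   -0.    1.61]
[-0.5 64.7  0. ] [-0.   -0.    1.85]
[-0.7 72.7  0. ] [-0.   -0.    2.08]
[-0.9 80.6  0. ] [-0.   -0.    2.32]
[-1.2 88.6  0. ] [ 0.   -0.    2.55]
[-1.5 96.6  0. ] [-0.   -0.    2.79]
[ -1.9 104.5   0. ] [-0.   -0.    3.02]
[ -2.2 112.5   0. ] [-0.   -0.    3.26]
[ -2.7 120.4   0. ] [ 0.   -0.    3.49]
[ -3.1 128.4   0. ] [-0.   -0.    3.73]
[ -3.6 136.3   0. ] [-0.   -0.    3.97]
[ -4.1 144.3   0. ] [-0.  -0.   4.2]
[ -4.6 152.2   0. ] [ 0.   -0.    4.44]
[ -5.2 160.2   0. ] [-0.   -0.    4.67]
[ -5.8 168.1   0. ] [-0.   -0.    4.91]
[ -6.5 176.    0. ] [-0.   -0.    5.14]
[ -7.1 184.    0. ] [-0.   -0.    5.38]
[ -7.8 191.9   0. ] [-0.   -0.    5.61]
```

Request:
arm_command(motion=[0.2,0,4,0,0,0,0.1,0.2,0,10,0,0,0,0.3,0.2,0,17,0,0,0,0.5,0.2,0,25,0,0,0,0.7,0.2,0,33,0,0,0,0.9,0.2,0,41,0,0,0,1.1,0.2,-0.1,49,0,0,0,1.4,0.2,-0.3,57,0,0,0,1.6,0.2,-0.5,65,0,0,0,1.9,0.2,-0.7,73,0,0,0,2.1,0.2,-0.9,81,0,0,0,2.3,0.2,-1.2,89,0,0,0,2.5,0.2,-1.5,97,0,0,0,2.8,0.2,-1.9,105,0,0,0,3,0.2,-2.2,113,0,0,0,3.3,0.2,-2.7,121,0,0,0,3.5,0.2,-3.1,128,0,0,0,3.7,0.2,-3.5,134,0,0,0,3.9,0.2,-3.8,139,0,0,0,4,0.2,-4,142,0,0,0,4.1])

```text
t: 20.6
eef_pos: [516.1, 141.8, -12.6]
tcp_rot: [3.141, 0.0, 0.024]
ft_force: [0.9, 5.3, 3.7]
opening: 0.597
```

```bash
python3 - <<'E'
from h import *
s=env.state(); print(s['eef_pos'],s['tcp_rot'],s['ft_force'])
im,d=shot('top','top11'); W=cloud('top',d); print(crate(W,(-100,100)))
E
```

```text
[516.09206158 141.81274725 -12.57511007] [3.14148384e+00 5.30393854e-06 2.37378984e-02] [0.89662715 5.31107438 3.7213513 ]
((528.1528930664062, 33.15094757080078), array([140. ,  93.6]), np.float32(0.023811406), np.float64(186.43389750955794), 1442)
```

View pics/top11.png

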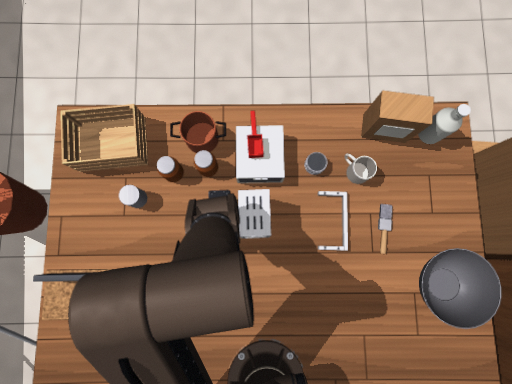

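```bash
python3 - <<'E'
from plan import *
w=plan((525.8,131.7),.024,-.039,106,-119,-9.4,8)
print(len(w),w[0],w[-1])
rel(w[:],base=(516.1,141.5,16,.024))
E
```

```text
34 (np.float64(516.1627301093934), np.float64(141.4715417952136), 16.0, 0.024) (np.float64(510.0972658141716), np.float64(-121.80227403051931), 16.0, -0.039)
[0.1 0.  0. ] [0. 0. 0.]
[0.1 8.  0. ] [ 0.   -0.    0.27]
[ 0.1 15.9  0. ] [ 0.   -0.    0.54]
[ 0.1 23.9  0. ] [-0.   -0.    0.82]
[ 0.  31.9  0. ] [ 0.   -0.    1.09]
[-0.1 39.8  0. ] [ 0.   -0.    1.36]
[-0.2 47.8  0. ] [-0.   -0.    1.63]
[-0.4 55.7  0. ] [ 0.   -0.    1.91]
[-0.6 63.7  0. ] [-0.   -0.    2.18]
[-0.9 71.6  0. ] [ 0.   -0.    2.45]
[-1.2 79.6  0. ] [ 0.   -0.    2.72]
[-1.5 87.5  0. ] [ 0. -0.  3.]
[-1.9 95.5  0. ] [ 0.   -0.    3.27]
[ -2.3 103.4   0. ] [ 0.   -0.    3.54]
[ -2.7 111.4   0. ] [ 0.   -0.    3.61]
[ -3.3 119.4   0. ] [ 0.   -0.    3.61]
[ -3.8 127.4   0. ] [ 0.   -0.    3.61]
[ -4.3 135.3   0. ] [ 0.   -0.    3.61]
[ -4.8 143.3   0. ] [ 0.   -0.    3.61]
[ -5.3 151.3   0. ] [ 0.   -0.    3.61]
[ -5.8 159.3   0. ] [ 0.   -0.    3.61]
[ -6.3 167.3   0. ] [ 0.   -0.    3.61]
[ -6.8 175.3   0. ] [ 0.   -0.    3.61]
[ -7.3 183.2   0. ] [ 0.   -0.    3.61]
[ -7.8 191.2   0. ] [ 0.   -0.    3.61]
[ -8.3 199.2   0. ] [ 0.   -0.    3.61]
[ -8.8 207.2   0. ] [ 0.   -0.    3.61]
[ -9.3 215.2   0. ] [ 0.   -0.    3.61]
[ -9.8 223.2   0. ] [ 0.   -0.    3.61]
[-10.3 231.1   0. ] [ 0.   -0.    3.61]
[-10.8 239.1   0. ] [ 0.   -0.    3.61]
[-11.3 247.1   0. ] [ 0.   -0.    3.61]
[-11.8 255.1   0. ] [ 0.   -0.    3.61]
[-12.3 263.1   0. ] [ 0.   -0.    3.61]
```

Request:
arm_command(motion=[0.2,0,4,0,0,0,0.1,0.2,0,10,0,0,0,0.3,0.2,0,17,0,0,0,0.6,0.2,0,25,0,0,0,0.9,0.2,0,33,0,0,0,1.1,0.2,-0.1,41,0,0,0,1.4,0.2,-0.2,49,0,0,0,1.7,0.2,-0.4,57,0,0,0,1.9,0.2,-0.6,65,0,0,0,2.2,0.2,-0.9,73,0,0,0,2.5,0.2,-1.2,81,0,0,0,2.8,0.2,-1.6,89,0,0,0,3.1,0.2,-2,97,0,0,0,3.3,0.2,-2.4,105,0,0,0,3.6,0.2,-2.8,112,0,0,0,3.6,0.2,-3.3,118,0,0,0,3.6,0.2,-3.6,123,0,0,0,3.6,0.2,-3.8,126,0,0,0,3.6])

```text
t: 22.45
eef_pos: [515.2, 15.8, -12.6]
tcp_rot: [3.141, 0.0, -0.039]
ft_force: [-0.5, 2.3, -1.0]
opening: 0.599
```

```bash
python3 - <<'E'
from h import *
s=env.state(); print(s['eef_pos'],s['tcp_rot'],s['ft_force'])
im,d=shot('top','top12'); W=cloud('top',d); print(crate(W,(-200,20)))
cv2.imwrite('pics/top12z.png',cv2.resize(im[140:290,200:400,::-1],None,fx=4,fy=4))
P=sel(W,(380,640),(-350,-150),(16,34)); print('bay',len(P),rect(P))
E
```

```text
[515.23459031  15.79415059 -12.61870365] [ 3.14149139e+00  1.44049792e-04 -3.88783455e-02] [-0.46077527  2.34290541 -0.99276767]
((520.09326171875, -95.10763549804688), array([ 91.4, 142. ]), np.float32(-0.0042381207), np.float64(186.55047453080044), 1279)
bay 437 ([[411.6000061035156, -283.29998779296875], [614.7000122070312, -290.8999938964844], [618.4000244140625, -193.89999389648438], [415.20001220703125, -186.3000030517578]], array([ 97. , 203.3]), np.float64(25.8))
```

View pics/top12z.png

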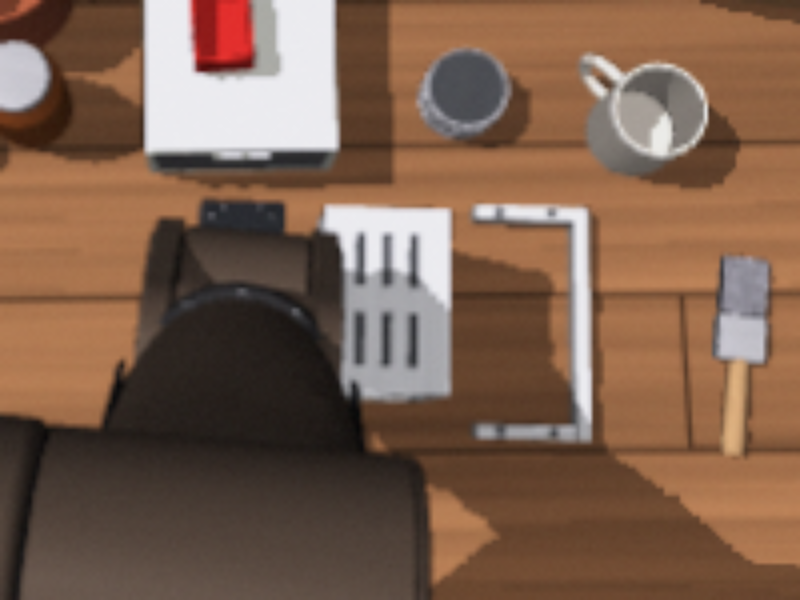

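```bash
cat >> h.py <<'E'
def edge(W,y):
    P=sel(W,(430,610),y,(176,196)); m=np.median(P[:,0]); b=np.arange(P[:,0].min()+8,P[:,0].max()-8,6)
    e=np.array([(x+3,P[(P[:,0]>=x)&(P[:,0]<x+6),1].min()) for x in b]); a,c=np.polyfit(e[:,0],e[:,1],1)
    yaw=np.arctan(a); xm=(P[:,0].min()+P[:,0].max())/2
    return yaw,P[:,0].min(),P[:,0].max(),np.polyval((a,c),xm),np.std(e[:,1]-np.polyval((a,c),e[:,0]))
E
python3 - <<'E'
from h import *
print(edge(cloud('top',np.load('pics/top12_d.npy')),(-200,20)))
print(edge(cloud('top',np.load('pics/top11_d.npy')),(-100,100)))
E
```

```text
(np.float64(-0.006811039715688278), np.float64(448.91212757488245), np.float64(591.2646613560886), np.float64(-139.65492163859355), np.float64(0.7946020835904605))
(np.float64(0.029153735016521756), np.float64(458.87738763411795), np.float64(598.1565567341945), np.float64(-12.177813439286409), np.float64(0.8842104805553386))
```

Request:
arm_command(motion=[0.2,0,4,0,0,0,0,0.2,0,10,0,0,0,0,0.2,0,16,0,0,0,0,0.2,0,23,0,0,0,0,0.2,0,30,0,0,0,0,0.2,0,37,0,0,0,0,0.2,0,44,0,0,0,0,0.2,0,50,0,0,0,0,0.2,0,55,0,0,0,0,0.2,0,58,0,0,0,0,0.2,0,60,0,0,0,0])

```text
t: 23.6
eef_pos: [513.0, -44.0, -12.6]
tcp_rot: [3.142, -0.0, -0.039]
ft_force: [-0.2, 3.4, 1.3]
opening: 0.604
```

```bash
python3 - <<'E'
from h import *
s=env.state(); print(s['eef_pos'],s['tcp_rot'],s['ft_force'])
im,d=shot('top','top13'); W=cloud('top',d); print(edge(W,(-300,-60)))
cv2.imwrite('pics/top13z.png',cv2.resize(im[140:290,200:400,::-1],None,fx=4,fy=4))
E
```

```text
[512.96573687 -43.97113048 -12.55344639] [ 3.14152745e+00 -1.49620382e-05 -3.89039716e-02] [-0.24900719  3.36118485  1.25452181]
(np.float64(-0.04454885351578607), np.float64(448.36701187285877), np.float64(587.4863726766989), np.float64(-201.04318759788578), np.float64(0.2506043331036531))
```

View pics/top13z.png

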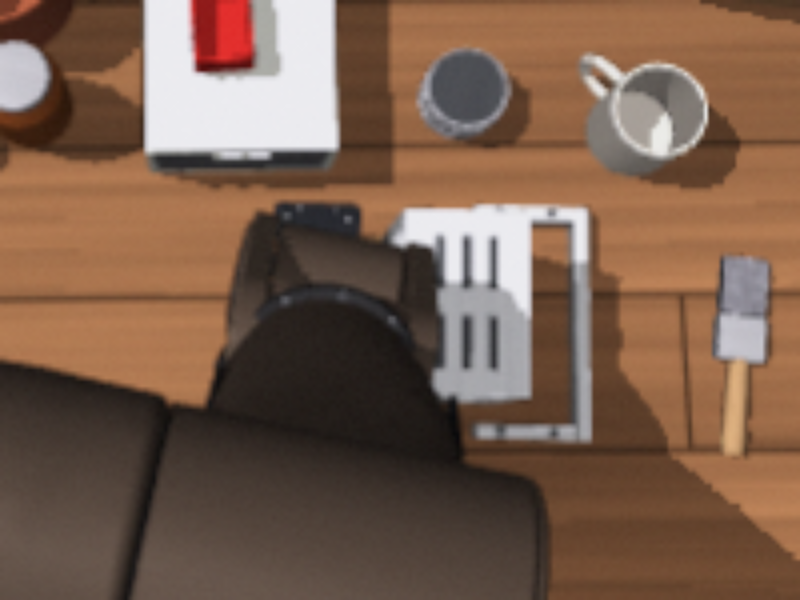

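Request:
arm_command(motion=[0.2,0,4,0,0,0,0,0.2,0,10,0,0,0,0,0.2,0,16,0,0,0,0,0.2,0,22,0,0,0,0,0.2,0,28,0,0,0,0,0.2,0,34,0,0,0,0,0.2,0,40,0,0,0,0,0.2,0,46,0,0,0,0,0.2,0,52,0,0,0,0,0.2,0,57,0,0,0,0,0.2,0,61,0,0,0,0,0.2,0,64,0,0,0,0,0.2,0,66,0,0,0,0,0.2,0,67,0,0,0,0])

```text
t: 25.05
eef_pos: [510.4, -110.8, -12.6]
tcp_rot: [3.142, 0.0, -0.039]
ft_force: [-0.0, 4.0, 1.9]
opening: 0.603
```

```bash
python3 - <<'E'
from h import *
s=env.state(); print(s['eef_pos'],s['tcp_rot'],s['ft_force'])
im,d=shot('top','top14'); W=cloud('top',d); print(edge(W,(-300,-60)))
cv2.imwrite('pics/top14z.png',cv2.resize(im[140:290,200:400,::-1],None,fx=4,fy=4))
E
```

```text
[ 510.35874475 -110.80687058  -12.56907879] [ 3.14151783e+00  2.74041218e-05 -3.88167802e-02] [-0.04900571  4.01271038  1.90179046]
(np.float64(-0.03257143952828248), np.float64(442.0717849533506), np.float64(586.796216716327), np.float64(-267.0012564499357), np.float64(0.9931682588666574))
```

View pics/top14z.png

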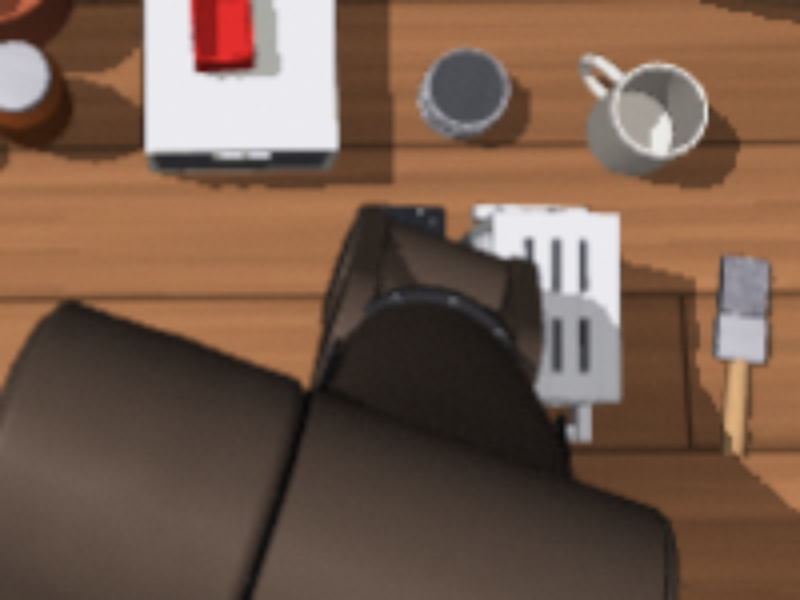

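Request:
arm_command(motion=[0.2,0,1.5,0,0,0,0,0.2,0,3,0,0,0,0,0.2,0,4,0,0,0,0,0.2,0,5,0,0,0,0,0.2,0,5,0,0,0,0])

```text
t: 25.6
eef_pos: [510.2, -115.9, -12.6]
tcp_rot: [3.141, -0.0, -0.039]
ft_force: [-0.0, 1.7, 0.7]
opening: 0.6
```

Request:
arm_command(motion=[0.2,0,1,0,0,0,0,0.2,0,2,0,0,0,0,0.2,0,2,0,0,0,0])

```text
t: 25.9
eef_pos: [509.9, -116.3, -12.6]
tcp_rot: [-3.14, 0.001, -0.038]
ft_force: [2.0, 16.7, 3.6]
opening: 0.603
```

Request:
arm_command(motion=[0.2,0,-4,0,0,0,0,0.2,0,-12,0,0,0,0,0.2,0,-25,0,0,0,0,0.2,0,-40,0,0,0,0,0.2,0,-55,0,0,0,0,0.2,0,-70,0,0,0,0,0.2,0,-90,0,0,0,0,0.2,0,-110,0,0,0,0,0.2,0,-110,0,0,0,0,0.2,0,-110,0,0,0,0,0.2,0,-110,-40,0,0,0,0.2,0,-110,-80,0,0,0,0.2,0,-110,-120,0,0,0,0.2,0,-110,-150,0,0,0,0.2,0,-110,-150,0,0,0])

```text
t: 27.4
eef_pos: [516.1, -8.6, 141.2]
tcp_rot: [3.141, -0.007, -0.039]
ft_force: [0.5, 0.2, -0.5]
opening: 0.6
```

```bash
python3 - <<'E'
from h import *
s=env.state(); print(s['t'],s['eef_pos'],s['tcp_rot'],s['ft_force'])
im,d=shot('top','top15'); W=cloud('top',d); print(edge(W,(-300,-60)),crate(W,(-300,-60)))
W2=cloud('top',np.load('pics/top0_d.npy'))
P=sel(W,(380,640),(-350,-150),(16,28)); print('bay',len(P),rect(P))
cv2.imwrite('pics/top15z.png',cv2.resize(im[120:290,100:400,::-1],None,fx=2.6,fy=3))
im,d=shot('side','side15'); cv2.imwrite('pics/side15z.png',cv2.resize(im[110:260,220:420,::-1],None,fx=4,fy=4)); W=cloud('side',d); print(crate(W,(-300,-60)))
P=sel(W,(560,700),(-50,75),(30,76)); print('drawer front',np.percentile(P[:,0],[0,5,25,50]))
E
```

```text
27.4 [516.05464894  -8.60199185 141.15728483] [ 3.14070916 -0.00672392 -0.03945091] [ 0.49480802  0.15524671 -0.52016308]
(np.float64(-0.05690742881929751), np.float64(442.14849590539905), np.float64(586.7841265529071), np.float64(-272.5705015804076), np.float64(0.5315990291244764)) ((513.6996459960938, -226.56893920898438), array([ 95.2, 142.1]), np.float32(-0.048801057), np.float64(186.49371116306196), 1494)
bay 208 ([[412.1000061035156, -281.29998779296875], [614.4000244140625, -287.0], [618.2000122070312, -152.0], [415.79998779296875, -146.39999389648438]], array([135. , 202.5]), np.float64(25.6))
((0.0, 0.0), array([0., 0.]), np.float32(0.0), np.float64(nan), 0)
drawer front [647.72729049 649.95501941 651.73967155 653.41704995]h.py:26: RuntimeWarning: Mean of empty slice.
  return r[0],np.round(r[1],1),np.arctan2(L[1],L[0]),P[:,2].mean(),len(P)
  ret = ret.dtype.type(ret / rcount)
```

View pics/top15z.png

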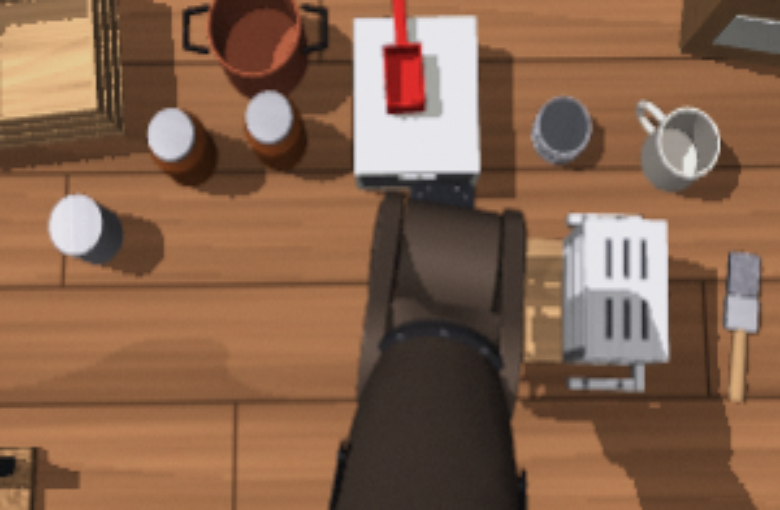

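View pics/side15z.png

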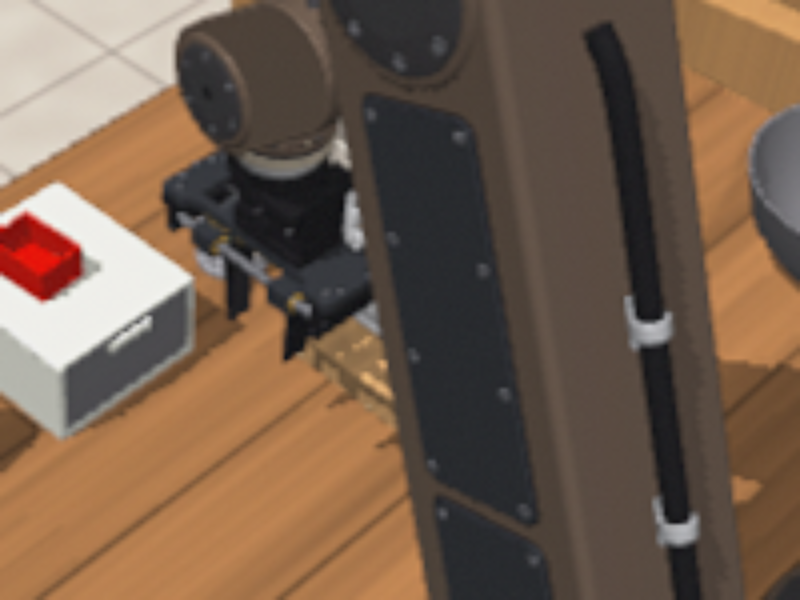

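```bash
python3 - <<'E'
from cell import env
s=env.state(); print(s['ft_force'],s['qvel'].round(3)); print(env.job_done())
E
```

```text
[ 0.34359455 -0.79920224  0.28131386] [ 0.004  0.031  0.018  0.    -0.005  0.001]
the job is handed in; nothing more can be done
None
```

The drawer is shut, the crate stands in the bay against its end stop, and the job was handed in at about 27.5 s of the 66 s allowed. No verdict is reported back.

**Drawer:** I pushed it until it met its stop, where the force rose to about 12 N. In the pictures its front is flush with the housing, and it was still flush in the last look.

**Crate:** I pushed it with both fingers on the foot face until it met the end stop, at 16.7 N, then backed the arm clear.
- **Position:** in the last top view the crate's origin is about 48–49 mm from the stop (limit 55.5 mm) and within about 2 mm of the bay's middle.
- **Squareness:** it is square to the stop within about 0.01–0.02 rad.
- **Upright:** its top is level at 186.5 mm, so it looks upright.

**What went wrong on the way:**
- **Reported height:** the reported tool height did not match what I saw. The fingertips really sit about 24 mm higher than reported.
- **First drawer attempt:** because of that, the fingers passed over the front panel without moving the drawer.
- **First crate push:** the fingers passed over the foot, and the gripper body pushed the tower about 48 mm at roughly 5 N. The crate stayed level. I backed off, went lower and pushed properly on the foot.

**Final checks:** the side camera's view of the crate was blocked by the arm, so its final position rests on the top view and the contact force. In that view the other things look unmoved, but I judged this by eye and did not measure it.

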